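# Gauge the loose press-die sleeves and log the batch on the roller switch

## Task

Open the batch by pressing the counter's roller lever switch down just until it clicks, hold it there for about half a second and let it up; then try the loose plastic sleeves on the brass gauge pin one by one, in the order white, blue, yellow, green, orange (passing over any that are missing), pushing each down gently as far as it goes and leaving it there a moment. Stand those that go fully home on the floor of the blue tray and those that stop part-way on the floor of the red tray, and when all are sorted close the batch by pressing the lever to its click for another half second and let it up; never push the lever far past the click, and do not disturb the pots and tools lying around.

Things in the scene. Friction and masses are not known exactly. Their poses are not given: they have to be found in the camera images.
- sleeve_white: Loose press-die sleeve of white plastic: a plain tube, outside diameter 36 mm, height 30 mm, 32 g, standing on end; both mouths of the bore are 14 mm wide; some sleeves of the mixed stock narrow to 9.6 mm inside, from 9 mm behind either mouth, others keep 14 mm right through: colour does not tell. Origin at its centre, 15 mm above its underside; z along the bore. May be absent.
- sleeve_blue: Loose press-die sleeve of blue plastic: a plain tube, outside diameter 36 mm, height 30 mm, 32 g, standing on end; both mouths of the bore are 14 mm wide; some sleeves of the mixed stock narrow to 9.6 mm inside, from 9 mm behind either mouth, others keep 14 mm right through: colour does not tell. Origin at its centre, 15 mm above its underside; z along the bore. May be absent.
- sleeve_yellow: Loose press-die sleeve of yellow plastic: a plain tube, outside diameter 36 mm, height 30 mm, 32 g, standing on end; both mouths of the bore are 14 mm wide; some sleeves of the mixed stock narrow to 9.6 mm inside, from 9 mm behind either mouth, others keep 14 mm right through: colour does not tell. Origin at its centre, 15 mm above its underside; z along the bore. May be absent.
- sleeve_green: Loose press-die sleeve of green plastic: a plain tube, outside diameter 36 mm, height 30 mm, 32 g, standing on end; both mouths of the bore are 14 mm wide; some sleeves of the mixed stock narrow to 9.6 mm inside, from 9 mm behind either mouth, others keep 14 mm right through: colour does not tell. Origin at its centre, 15 mm above its underside; z along the bore. May be absent.
- sleeve_orange: Loose press-die sleeve of orange plastic: a plain tube, outside diameter 36 mm, height 30 mm, 32 g, standing on end; both mouths of the bore are 14 mm wide; some sleeves of the mixed stock narrow to 9.6 mm inside, from 9 mm behind either mouth, others keep 14 mm right through: colour does not tell. Origin at its centre, 15 mm above its underside; z along the bore. May be absent.
- gauge: Fit gauge, fixed: 90 x 90 x 10 mm dark steel plate, on it an aluminium disc 52 mm across with its top (the seat) 20 mm above the table, and in the middle an upright brass gauge pin, 12 mm diameter, rising 24 mm above the seat with a 2 mm high bevelled tip. A sleeve that fits goes down until it is flat on the seat; a tight one stops with its underside about 15 mm above the seat. Origin on the table under the pin, z up.
- pin_seat (a point): Point on the gauge pin's axis at the height of the seat (20 mm above the table).
- switch: Batch counter switch, fixed: grey base plate 130 x 70 x 12 mm, on it a black microswitch body (top 48 mm above the table) and a small white counter box. Origin on the table 25 mm from the lever's pivot; the lever runs from the pivot towards the origin's -x side and rises. z up.
- lever (a joint): Angle of the roller lever in rad: 0 at rest, grows as the roller is pushed down; springs back when let go. The switch clicks at 0.14 (roller pushed down 7.4 mm); above 0.24 (12.8 mm) it is over-travelled and bends; hard stop at 0.40. The push needed at the roller is about 1.1 N at first, 2 N at the click, 2.7 N at 0.24.
- roller (a point): Centre of the orange roller (16 mm diameter, 12 mm wide, axle level) at the lever's free end, 55 mm from the pivot; at rest 71 mm above the table, so the top of the roller is at 79 mm. As it is pressed down by 10 mm it moves about 3 mm outward, away from the pivot.
- tray_blue: Blue shallow tray, fixed, for sleeves that fit: outside 100 x 180 mm (its x, y), walls 5 mm thick and 14 mm high, floor 5 mm thick. Origin at the centre of its underside.
- tray_red: Red shallow tray, fixed, for tight sleeves: same size and frame as the blue one.
- pot_red: Bystander: clear pot with a red cap, 30 mm across, 30 mm high. Origin under its centre.
- pot_clear: Bystander: clear pot with a white cap, 36 mm across, 30 mm high. Origin under its centre.
- pot_yellow: Bystander: clear pot with a yellow cap, 26 mm across, 30 mm high. Origin under its centre.
- pot_blue: Bystander: clear pot with a blue cap, 30 mm across, 30 mm high. Origin under its centre.
- loupe: Bystander: black eye loupe, 34 mm across, 26 mm high. Origin under its centre.
- screwdriver: Bystander: small screwdriver, 120 mm long, lying along its x axis.
- stake: Bystander: steel staking block, 48 mm across, 30 mm high. Origin under its centre.
Mind the look-alikes: they are no part of the job. What is shaped like the switch but pink is not meant.

How it is judged:
By the outcome, as a careful person would: the job done as asked, in the order asked, and still so for the second after the job is handed in, with the robot touching nothing.
Of sleeve_white, sleeve_blue, sleeve_yellow, sleeve_green, sleeve_orange only 3 to 5 are there at a start; the rules pass over those that are not, and their reading is None.
At some moment in a run one of sleeve_white, sleeve_blue, sleeve_yellow, sleeve_green, sleeve_orange may be knocked a few centimetres aside while the robot is not near it.
It also fails if it takes over 210 s, if anything falls off the work surface, if the arm or the gripper's body presses on something with over 40 N, if the wrist force passes 120 N, or if a joint passes its speed limit or range.

## Robot

A 7-joint arm with a two-finger parallel gripper is mounted at the origin on the work surface. World frame = base frame: x ahead of the robot, y to its left, z up, the work surface at z = 0. Lengths are in m, angles in degrees, forces in N, time in s.
With the tool pointing down it reaches from about 0.4 to 0.9 m from the base axis. Payload 5.5 kg.
Tool frame: the origin (TCP) lies midway between the tips of the shut fingers; the grasp point (between the pads) lies 19 mm behind it; x points along the fingers, y is the direction in which the jaws open and shut, and the axes are right-handed (so a half turn about x gives the same grasp; the last joint's range is limited). The gripper opens to 92 mm and grips with 3 to 60 N. Pads are 19 mm wide; open, the fingers measure 130 mm over their backs; the gripper's body (75 mm by 190 mm) begins 47 mm behind the grasp point.
Start: joints at [81.314, 28.699, -24.465, 88.831, 12.651, 65.22, -12.049], TCP at [0.262, -0.595, 0.227] pointing down, gripper open.
Joint ranges: [-164.97, 164.97], [-17.58, 116.51], [-87.97, 89.64], [11.32, 138.91], [-80.73, 260.73], [10.89, 115.49], [-147.41, 147.41]. Speed limits (degrees/s): [147.25, 147.25, 180, 180, 180, 180, 180].

## Interface

Orientations are given as a 3x3 rotation matrix whose columns are the frame's x, y, z axes.
In Python, from workcell import ctrl gives the robot as it stands. The module is installed in compiled form; this text tells all that it offers.
- The arm moves only by the tool send_rows, never from a script. Its argument "steps" is a list that holds one entry, the list of rows, each a list of 7 numbers: the turn, a rotation vector about the tool's x, y, z in rad, then the shift along the tool's x, y, z in mm, then the opening in per cent of the stroke, from 0 (shut) to 100 (fully open). In form: [[[wx, wy, wz, dx, dy, dz, fingers], ...]]. A call has 1 to 12 rows; each row shifts and turns the pose as measured when the row begins, along the tool's axes as they then stand; what a row does not reach is not made up. A row lasts 1/8 s, in which the tool goes at most 62.5 mm and 10.7 degrees, less where a joint would pass 70% of its speed; a pose out of reach is approached as far as the arm can. A call with a gripper value outside its range is refused whole. The fingers move at their own pace and stop on an object; "newtons" is the grip in N (left out, the last holds). Time passes only in rows, so rows that do not move let the fingers close. It gives the time, the measured TCP pose, the force and the opening at its end, in the units of the state.
- ctrl.get_obs(): the state, without advancing time (a new reading comes with each control period).
- ctrl.camera(name): name is "scene" or "top"; returns a dict with "image" (384x512x3 uint8, blue, green, red), "fx", "fy", "cx", "cy" (pixels), "dist" ([k1, k2, p1, p2, k3] as OpenCV has them; the pictures are not rectified), "R" (3x3) and "t" (3): a world point X has camera coordinates R X + t. Camera axes: x right, y down, z forward; pixel columns grow to the right and rows downward; lengths in m; the calibration is good to about 2 mm. A picture is of the moment at which its call begins. There is no depth.
- ctrl.sign_off(): hands the job in, once; it reports no verdict.
The state is a dict: "time": time; "qpos": joint angles; "joint_velocities": joint speeds; "joint_efforts": joint torques, N m; "eef_pos": TCP position; "ee_rot": TCP orientation; "wrist_force": force on the tool from outside, world axes, zero at the start; "torque": the same for the moment, N m; "opening": finger opening in m.
Only numpy, scipy, OpenCV 4.12 (cv2) and the standard library are available. Lean on these libraries where they do the work, as an engineer would, in place of code of your own. Each camera call takes 0.05 s, during which the arm holds its last target. There are 200 camera calls.

## Working session

There is one attempt and no reset: what is moved stays moved. The work goes in short steps, Python scripts to look and compute and a tool call to move; the robot and the scene stay as the last step left them, time stands still between calls to the robot, and variables do not carry over. Pictures are saved under pics/ and viewed, about 12 in all and at most 16, crops included, and the job is handed in when it is done.

Besides the shell and the picture viewer there is one more tool, called as name([rows], argument=value, ...), one row to a line, values as JSON. send_rows: Moves the arm, as the interface text tells. Its arguments: {"type":"object","properties":{"steps":{"type":"array","items":{"type":"array","items":{"type":"array","items":{"type":"number"}}}},"newtons":{"type":"number"}},"required":["steps"]}

```bash
mkdir -p pics; python3 - <<'E'
from workcell import ctrl
import cv2,numpy as np
for n in("scene","top"):
    c=ctrl.camera(n);cv2.imwrite(f"pics/{n}0.png",cv2.resize(c["image"],(800,600),interpolation=cv2.INTER_CUBIC))
    print(n,c["fx"],c["fy"],c["cx"],c["cy"],c["dist"],np.round(c["R"],3).tolist(),c["t"])
o=ctrl.get_obs();print(o)
E
```

```text
scene 377.17891184119276 377.17891184119276 253.31175825878344 192.32435616847016 [-0.09072346  0.          0.          0.          0.        ] [[-0.87, 0.493, 0.011], [0.402, 0.723, -0.562], [-0.285, -0.484, -0.827]] [ 0.43351894 -0.22679526  1.3011223 ]
top 447.75815676595215 447.75815676595215 250.67997073690992 188.4225437502389 [-0.03062125  0.          0.          0.          0.        ] [[0.022, -0.999, -0.023], [-0.981, -0.017, -0.191], [0.191, 0.027, -0.981]] [0.07100482 0.56386232 1.19064866]
{'time': 0.1, 'qpos': array([ 81.31355366,  28.74891941, -24.45383136,  88.8841447 ,
        12.65203875,  65.21984605, -12.04706041]), 'joint_velocities': array([-0.05531885, -0.13662098,  0.05212166, -0.13309836,  0.00495696,
       -0.08636482,  0.04282207]), 'joint_efforts': array([-1.12935249e-02, -5.67877007e+01, -5.83809480e+00, -2.79914457e+01,
       -6.87565072e-02,  2.41846649e-02,  1.06790480e-04]), 'eef_pos': array([ 0.26166323, -0.5943296 ,  0.22578581]), 'ee_rot': array([[-6.58512609e-04,  4.03089862e-01, -9.15160166e-01],
       [ 1.60703501e-03, -9.15158756e-01, -4.03090397e-01],
       [-9.99998492e-01, -1.73613454e-03, -4.51359393e-05]]), 'wrist_force': array([ 0.45305318, -0.41425676, -0.1945388 ]), 'torque': array([-0.01998195,  0.01842407, -0.00550653]), 'opening': 0.0915039160562982}
```

View pics/scene0.png

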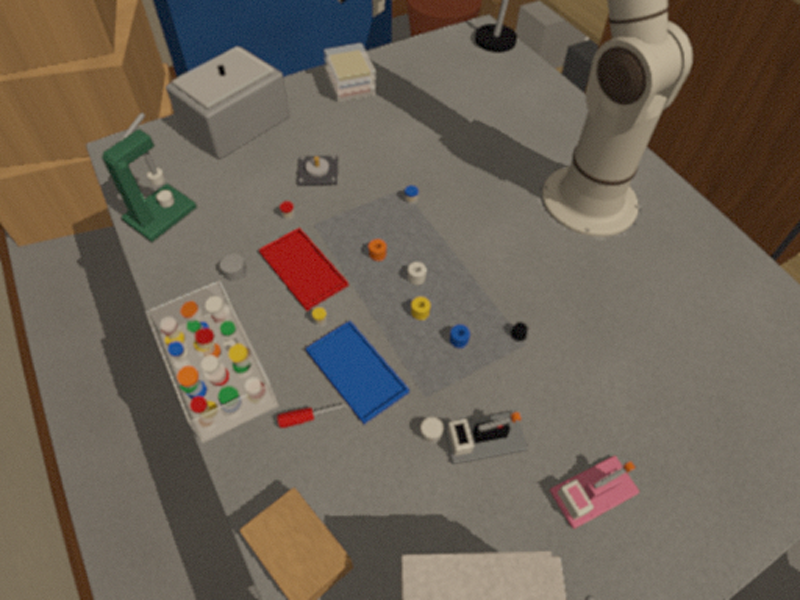

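View pics/top0.png

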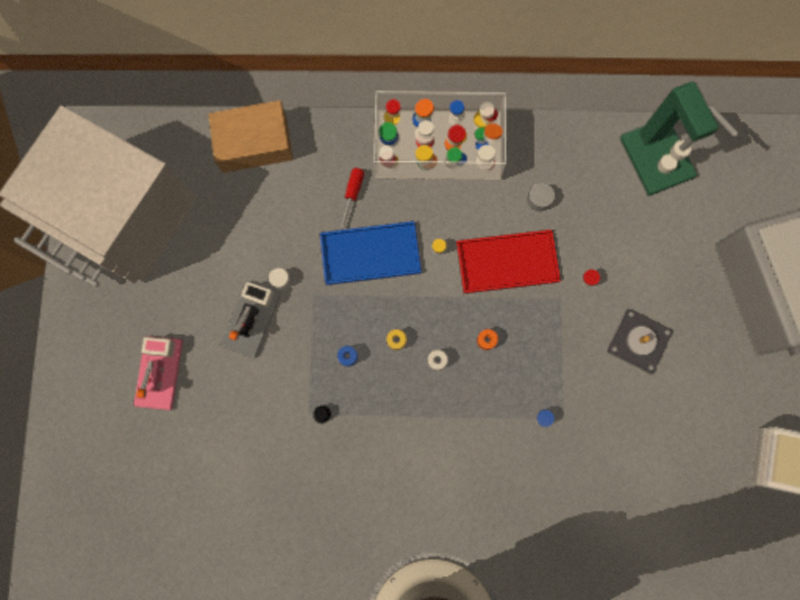

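The pictures show white, blue, yellow and orange sleeves at top-view pixels (437,359), (347,356), (396,339) and (487,339). There is no green sleeve.

Things that could be mistaken for what I want:
- **Blue sleeve:** blue pot (545,418).
- **White sleeve:** white-cap pot (279,278).
- **Yellow sleeve:** yellow pot (439,246).
- **Orange sleeve:** capped pots in the crate (380-500,100-160).
- **Switch:** the pink one at (158,372). The real grey one has its roller at (234,335).

The gauge is at (641,340). Next I'll measure them.

```bash
cat > h.py <<'E'
from workcell import ctrl
import cv2,numpy as np
def cam(n):
    c=ctrl.camera(n); c["K"]=np.array([[c["fx"],0,c["cx"]],[0,c["fy"],c["cy"]],[0,0,1]]);c["R"]=np.array(c["R"]);c["t"]=np.array(c["t"]);c["dist"]=np.array(c["dist"]);return c
def ray(c,p):
    u=cv2.undistortPoints(np.array([[p]],float),c["K"],c["dist"])[0,0]
    return -c["R"].T@c["t"],c["R"].T@np.array([u[0],u[1],1])
def plane(c,p,z):
    o,d=ray(c,p);return o+d*(z-o[2])/d[2]
def proj(c,X): return cv2.projectPoints(np.array([X],float),cv2.Rodrigues(c["R"])[0],c["t"],c["K"],c["dist"])[0][0,0]
def tri(c1,p1,c2,p2):
    o1,d1=ray(c1,p1);o2,d2=ray(c2,p2)
    s=np.linalg.lstsq(np.c_[d1,-d2],o2-o1,rcond=None)[0]
    a,b=o1+s[0]*d1,o2+s[1]*d2;return (a+b)/2,np.linalg.norm(a-b)
HSV=dict(blue=((100,110,40),(125,255,255)),yellow=((20,130,90),(34,255,255)),orange=((7,170,110),(18,255,255)),red=((0,170,60),(5,255,255)),white=((0,0,125),(179,60,255)),green=((50,110,30),(80,255,255)))
def blobs(c,col,amin=25,amax=4000,roi=None):
    m=cv2.inRange(cv2.cvtColor(c["image"],cv2.COLOR_BGR2HSV),*map(np.array,HSV[col]))
    if roi: k=np.zeros_like(m);x,y,r=roi;k[max(0,y-r):y+r,max(0,x-r):x+r]=1;m=m*k
    cs,_=cv2.findContours(m,cv2.RETR_EXTERNAL,cv2.CHAIN_APPROX_NONE);out=[]
    for k in cs:
        a=cv2.contourArea(k)
        if amin<a<amax: out.append((a,cv2.boundingRect(k),k))
    return sorted(out,key=lambda b:-b[0])
E
python3 - <<'E'
from h import *
T=cam("top");S=cam("scene")
for col in HSV:
    for n,c in(("top",T),("scene",S)):
        print(col,n,[(int(a),r,) for a,r,k in blobs(c,col)][:9])
a=cv2.resize(T["image"][190:245,385:440],(400,400),interpolation=2);b=cv2.resize(T["image"][175:235,130:190],(400,400),interpolation=2)
cv2.imwrite("pics/crop.png",np.hstack([a,b]))
a=cv2.resize(S["image"][90:130,185:225],(400,400),interpolation=2);b=cv2.resize(S["image"][255:305,280:340],(480,400),interpolation=2)
cv2.imwrite("pics/crops.png",np.hstack([a,b])[:,:800])
E
```

```text
blue top [(1956, (205, 142, 65, 40)), (102, (216, 222, 13, 12)), (62, (344, 263, 10, 9)), (51, (288, 64, 9, 9))]
blue scene [(2041, (196, 206, 66, 65)), (124, (288, 208, 13, 14)), (49, (108, 219, 9, 9)), (35, (259, 119, 9, 7))]
yellow top [(113, (247, 211, 13, 13)), (76, (266, 93, 11, 10)), (55, (276, 153, 10, 9)), (37, (303, 71, 8, 11)), (35, (246, 72, 10, 8))]
yellow scene [(134, (263, 190, 13, 15)), (98, (146, 220, 13, 12)), (48, (200, 197, 9, 8)), (25, (106, 213, 12, 7))]
orange top [(112, (306, 211, 13, 13)), (88, (266, 63, 12, 12)), (72, (310, 79, 11, 10))]
orange scene [(104, (114, 235, 13, 12)), (99, (236, 153, 11, 14)), (60, (116, 193, 10, 10))]
red top [(1980, (292, 147, 67, 40)), (119, (221, 108, 12, 20)), (77, (287, 80, 11, 11)), (64, (374, 173, 10, 10)), (51, (247, 64, 9, 9))]
red scene [(1425, (166, 146, 57, 53)), (157, (178, 261, 23, 13)), (66, (125, 211, 11, 9)), (59, (122, 255, 10, 9)), (31, (179, 129, 8, 7))]
white top [(2963, (2, 68, 101, 102)), (1665, (477, 136, 35, 85)), (173, (421, 87, 24, 23)), (156, (116, 69, 18, 19)), (113, (402, 369, 21, 15)), (47, (37, 91, 23, 20)), (45, (454, 68, 18, 19)), (25, (426, 376, 12, 8))]
white scene [(3002, (257, 351, 106, 33)), (2059, (386, 8, 57, 107)), (1531, (108, 30, 72, 45)), (1212, (349, 113, 66, 41)), (854, (208, 28, 32, 38)), (847, (241, 289, 69, 41)), (616, (371, 228, 42, 50)), (438, (458, 337, 49, 43)), (406, (463, 172, 39, 41))]
green top [(82, (243, 78, 11, 12)), (51, (286, 95, 10, 8))]
green scene [(74, (140, 248, 12, 10)), (46, (141, 206, 9, 8)), (30, (120, 206, 8, 6))]
```

View pics/crop.png

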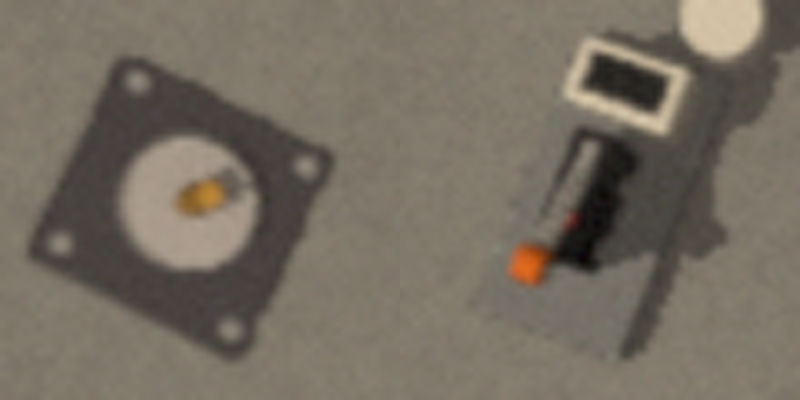

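View pics/crops.png

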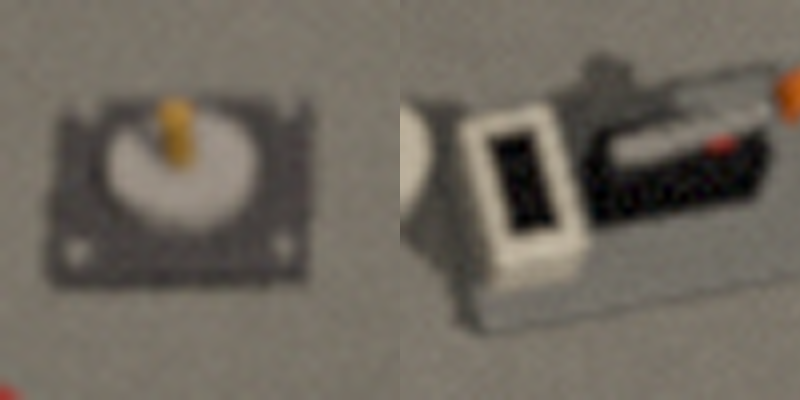

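The crops confirm the grey-base switch, with its orange roller at top (149,215), and the gauge with its brass pin at top (412,217). Next come world positions.

```bash
cat >> h.py <<'E'
def cen(b): 
    m=cv2.moments(cv2.convexHull(b[2]));return np.array([m['m10'],m['m01']])/m['m00']
def disc(c,x,y,r,lo=118):
    g=cv2.cvtColor(c["image"],cv2.COLOR_BGR2GRAY)[y-r:y+r,x-r:x+r]
    return g
E
python3 - <<'E'
from h import *
T=cam("top");S=cam("scene")
print("cams",-T["R"].T@T["t"],-S["R"].T@S["t"])
HSV["white"]=((0,0,150),(179,60,255))
R=dict(blue=((222,228,12),(294,215,14)),yellow=((253,217,12),(269,197,14)),white=((280,230,12),(267,174,13)),orange=((312,217,12),(241,159,13)))
for k,(a,b) in R.items():
    x=blobs(T,k,roi=a,amin=10);y=blobs(S,k,roi=b,amin=10)
    p,q=cen(x[0]),cen(y[0]);print(k,x[0][:2],y[0][:2],plane(T,p,.015).round(4),plane(S,q,.015).round(4),[np.round(v,4) for v in tri(T,p,S,q)])
# roller
x=blobs(T,"orange",roi=(149,215,8),amin=3);y=blobs(S,"orange",roi=(331,266,8),amin=3)
print([b[:2] for b in x+y]);p,q=cen(x[0]),cen(y[0]);print("roller",p,q,plane(T,p,.071),plane(S,q,.071),tri(T,p,S,q))
# gauge
for n,c,(u,v) in(("T",T,(411,218)),("S",S,(203,106))):
    g=cv2.GaussianBlur(cv2.resize(c["image"][v-16:v+16,u-16:u+16],None,fx=8,fy=8,interpolation=2),(0,0),3)
    gray=g[:,:,2]; hsv=cv2.cvtColor(g,cv2.COLOR_BGR2HSV)
    t,m=cv2.threshold(gray,115,255,0)
    l,lab,st,ce=cv2.connectedComponentsWithStats(m)
    i=lab[140,128] if n=="T" else lab[150,128]
    k=max(cv2.findContours((lab==i).astype('u1'),0,1)[0],key=len);h=cv2.convexHull(k)
    e=cv2.fitEllipse(h) ; mm=cv2.moments(h); f=lambda p:((np.array(p)+.5)/8-.5)+[u-16,v-16]
    pm=cv2.inRange(hsv,(10,110,60),(30,255,255));pk=max(cv2.findContours(pm,0,1)[0],key=len);b=cv2.boundingRect(pk)
    ext=[f(pk[i,0]) for i in (pk[:,0,0].argmin(),pk[:,0,0].argmax(),pk[:,0,1].argmin(),pk[:,0,1].argmax())]
    mk=cv2.moments(pk);pc=f((mk['m10']/mk['m00'],mk['m01']/mk['m00']))
    print(n,"disc",st[i],e,plane(c,f(e[0]),.02).round(4),plane(c,f((mm['m10']/mm['m00'],mm['m01']/mm['m00'])),.02).round(4),"pin@z.032",plane(c,pc,.032).round(4),pc)
# trays
for col in("blue","red"):
    b=blobs(T,col)[0];r=cv2.minAreaRect(b[2]);print(col,[plane(T,p,.014).round(3)[:2].tolist() for p in cv2.boxPoints(r)],plane(T,r[0],.01).round(3))
E
```

```text
cams [0.32440812 0.04828439 1.27791025] [0.83934066 0.58031622 0.94394616]
blue (101.5, (216, 222, 13, 12)) (124.5, (288, 208, 13, 14)) [0.4564 0.1627 0.015 ] [0.4556 0.1598 0.015 ] [array([0.4565, 0.1618, 0.0185]), np.float64(0.0015)]
yellow (115.5, (247, 211, 13, 13)) (132.5, (263, 190, 13, 15)) [0.4881 0.0742 0.015 ] [0.4868 0.0728 0.015 ] [array([0.4878, 0.0742, 0.0175]), np.float64(0.0)]
white (108.0, (274, 224, 12, 13)) (84.5, (262, 168, 11, 13)) [ 0.4524 -0.0006  0.015 ] [ 0.4468 -0.0043  0.015 ] [array([4.509e-01, 2.000e-04, 2.320e-02]), np.float64(0.0017)]
orange (113.5, (306, 211, 13, 13)) (97.5, (236, 153, 11, 14)) [ 0.4914 -0.0918  0.015 ] [ 0.4902 -0.0921  0.015 ] [array([ 0.4909, -0.0914,  0.0163]), np.float64(0.0006)]
[(13.5, (147, 212, 5, 5)), (14.5, (327, 264, 6, 5))]
roller [148.88095238 214.02380952] [329.64444444 266.26666667] [0.48310782 0.3586547  0.071     ] [0.4820261  0.35554623 0.071     ] (array([0.48309487, 0.35708273, 0.07493926]), np.float64(0.0014992773055234388))
T disc [   52    53   151   148 16941] ((126.76020050048828, 127.8260726928711), (145.49049377441406, 152.55535888671875), 129.71270751953125) [ 0.4936 -0.3684  0.02  ] [ 0.4936 -0.3684  0.02  ] pin@z.032 [ 0.4946 -0.3701  0.032 ] [412.38822981 216.63594715]Traceback (most recent call last):
  File "<stdin>", line 20, in <module>
cv2.error: OpenCV(4.12.0) /io/opencv/modules/imgproc/src/shapedescr.cpp:361: error: (-201:Incorrect size of input array) There should be at least 5 points to fit the ellipse in function 'fitEllipseNoDirect'
```

```bash
cat >> h.py <<'E'
from scipy.spatial.transform import Rotation as Ro
DOWN=np.array([[0,1,0],[0,0,-1],[-1,0,0]],float)
def plan(X,n,f,R=DOWN,show=True):
    o=ctrl.get_obs();p=np.array(o["eef_pos"]);A=Ro.from_matrix(o["ee_rot"]);w=(A.inv()*Ro.from_matrix(R)).as_rotvec()/n
    d=(np.array(X)-p)/n*1000;rows=[]
    for i in range(n):
        rows.append([round(float(v),3) for v in w]+[round(float(v),1) for v in A.inv().apply(d)]+[f]);A=A*Ro.from_rotvec(w)
    print("t",round(o["time"],2),"pos",p.round(4),"open",round(o["opening"],4),"F",np.round(o["wrist_force"],2));print(rows)
E
python3 - <<'E'
from h import *
T=cam("top")
for col in("blue","red"):
    b=blobs(T,col)[0];r=cv2.minAreaRect(b[2]);print(col,[plane(T,p,.012).round(3)[:2].tolist() for p in cv2.boxPoints(r)],plane(T,r[0],.012).round(3))
plan((.5,-.1,.2),12,0)
E
```

```text
blue [[0.688, 0.224], [0.714, 0.044], [0.614, 0.031], [0.588, 0.207]] [0.65  0.126 0.012]
red [[0.676, -0.034], [0.702, -0.216], [0.602, -0.225], [0.577, -0.046]] [ 0.639 -0.13   0.012]
t 0.35 pos [ 0.2619 -0.5947  0.2265] open 0.0922 F [-0.37  0.01 -0.78]
[[-0.096, -0.0, 0.0, 2.2, -29.7, -34.8, 0], [-0.096, -0.0, 0.0, 2.2, -26.3, -37.5, 0], [-0.096, -0.0, 0.0, 2.2, -22.5, -39.8, 0], [-0.096, -0.0, 0.0, 2.2, -18.6, -41.8, 0], [-0.096, -0.0, 0.0, 2.2, -14.5, -43.4, 0], [-0.096, -0.0, 0.0, 2.2, -10.2, -44.6, 0], [-0.096, -0.0, 0.0, 2.2, -5.9, -45.4, 0], [-0.096, -0.0, 0.0, 2.2, -1.5, -45.7, 0], [-0.096, -0.0, 0.0, 2.2, 2.9, -45.7, 0], [-0.096, -0.0, 0.0, 2.2, 7.3, -45.2, 0], [-0.096, -0.0, 0.0, 2.2, 11.6, -44.3, 0], [-0.096, -0.0, 0.0, 2.2, 15.8, -42.9, 0]]
```

send_rows([
  [[-0.096,0,0,2,-30,-35,0],[-0.096,0,0,2,-26,-38,0],[-0.096,0,0,2,-23,-40,0],[-0.096,0,0,2,-19,-42,0],[-0.096,0,0,2,-15,-43,0],[-0.096,0,0,2,-10,-45,0],[-0.096,0,0,2,-6,-45,0],[-0.096,0,0,2,-2,-46,0],[-0.096,0,0,2,3,-46,0],[-0.096,0,0,2,7,-45,0],[-0.096,0,0,2,12,-44,0],[-0.096,0,0,2,16,-43,0]],
])

```text
time: 1.85
eef_pos: [0.4999, -0.0866, 0.2023]
ee_rot: [[0.004, 1.0, 0.023], [-0.008, 0.023, -1.0], [-1.0, 0.004, 0.008]]
wrist_force: [-0.1, 0.4, -0.6]
opening: 0.0004
```

```bash
python3 -c "
from h import *
print(ctrl.get_obs()['qpos'])
plan((.482,.356,.12),10,0)"
```

```text
[ 48.58860485  20.57324319 -50.50077558 110.17986495  19.25981625
  57.67067986  -9.22881507]
t 1.85 pos [ 0.4999 -0.0866  0.2023] open 0.0004 F [-0.07  0.39 -0.6 ]
[[0.002, 0.001, -0.0, 7.9, -0.8, -44.4, 0], [0.002, 0.001, -0.0, 7.9, -0.9, -44.3, 0], [0.002, 0.001, -0.0, 7.9, -1.0, -44.3, 0], [0.002, 0.001, -0.0, 8.0, -1.1, -44.3, 0], [0.002, 0.001, -0.0, 8.0, -1.2, -44.3, 0], [0.002, 0.001, -0.0, 8.1, -1.3, -44.3, 0], [0.002, 0.001, -0.0, 8.1, -1.4, -44.3, 0], [0.002, 0.001, -0.0, 8.1, -1.5, -44.3, 0], [0.002, 0.001, -0.0, 8.2, -1.6, -44.3, 0], [0.002, 0.001, -0.0, 8.2, -1.7, -44.3, 0]]
```

send_rows([
  [[0.002,0.001,0,8,-1,-44,0],[0.002,0.001,0,8,-1,-44,0],[0.002,0.001,0,8,-1,-44,0],[0.002,0.001,0,8,-1,-44,0],[0.002,0.001,0,8,-1,-44,0],[0.002,0.001,0,8,-1,-44,0],[0.002,0.001,0,8,-1,-44,0],[0.002,0.001,0,8,-1,-44,0],[0.002,0.001,0,8,-1,-40,0],[0.002,0.001,0,8,-1,-30,0],[0,0,0,0,0,-10,0],[0,0,0,0,0,0,0]],
])

```text
time: 3.35
eef_pos: [0.486, 0.3616, 0.1203]
ee_rot: [[0.01, 1.0, 0.005], [0.004, 0.005, -1.0], [-1.0, 0.01, -0.004]]
wrist_force: [-0.5, -0.3, 0.1]
opening: 0.0004
```

```bash
python3 -c "
from h import *
plan((.482,.356,.09),3,0)"
```

```text
t 3.35 pos [0.486  0.3616 0.1203] open 0.0004 F [-0.52 -0.25  0.07]
[[0.002, -0.001, -0.003, 10.1, -1.4, 1.9, 0], [0.002, -0.001, -0.003, 10.1, -1.4, 1.9, 0], [0.002, -0.001, -0.003, 10.1, -1.4, 1.9, 0]]
```

send_rows([
  [[0.002,-0.001,-0.004,10,-1.5,2,0],[0.002,-0.001,-0.003,10,-1.5,2,0],[0.002,-0.001,-0.003,10,-1,2,0],[0,0,0,6,0,0,0],[0,0,0,0,0,0,0]],
])

```text
time: 3.98
eef_pos: [0.484, 0.3491, 0.0813]
ee_rot: [[-0.0, 1.0, -0.008], [-0.004, -0.008, -1.0], [-1.0, -0.0, 0.004]]
wrist_force: [0.4, 1.0, -0.7]
opening: 0.0004
```

```bash
python3 -c "
from h import *
for _ in range(4): print(ctrl.get_obs()['wrist_force'])
plan((.482,.356,.0695),2,0)
c=cam('scene');cv2.imwrite('pics/press.png',cv2.resize(c['image'][220:310,270:390],(640,480),interpolation=2))"
```

```text
[ 0.40893119  1.01704522 -0.6746781 ]
[ 0.40893119  1.01704522 -0.6746781 ]
[ 0.40893119  1.01704522 -0.6746781 ]
[ 0.40893119  1.01704522 -0.6746781 ]
t 3.98 pos [0.484  0.3491 0.0813] open 0.0004 F [ 0.41  1.02 -0.67]
[[-0.004, 0.002, 0.0, 5.9, -1.0, -3.4, 0], [-0.004, 0.002, 0.0, 5.9, -1.0, -3.4, 0]]
```

View pics/press.png

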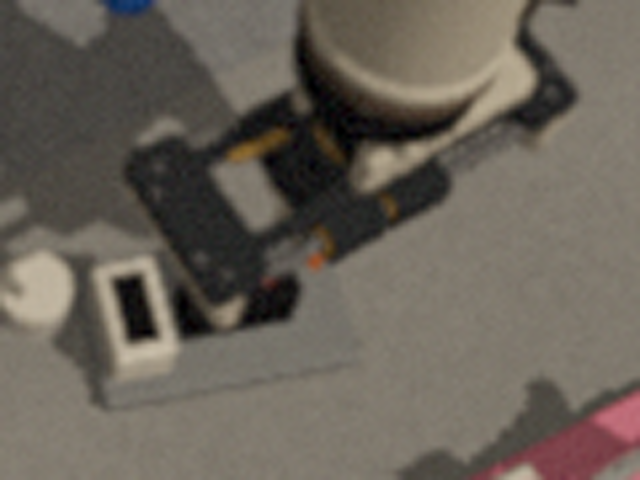

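The closed fingertips sit just above the roller, about 8 mm short in y. I'll correct that and then press in small steps.

send_rows([
  [[-0.004,0.002,0,-1,-1,-5,0],[-0.004,0.002,0,0,-1,-3,0],[0,0,0,0,0,0,0]],
])

```text
time: 4.4
eef_pos: [0.4823, 0.3591, 0.0837]
ee_rot: [[0.002, 1.0, 0.002], [0.002, 0.002, -1.0], [-1.0, 0.002, -0.002]]
wrist_force: [-0.3, 0.2, 0.4]
opening: 0.0006
```

send_rows([
  [[0,0,0,4,0,0,0],[0,0,0,3,0,0,0],[0,0,0,0,0,0,0]],
])

```text
time: 4.78
eef_pos: [0.482, 0.3598, 0.0766]
ee_rot: [[0.002, 1.0, 0.002], [0.003, 0.002, -1.0], [-1.0, 0.002, -0.003]]
wrist_force: [-0.8, -0.4, 1.3]
opening: 0.0006
```

send_rows([
  [[0,0,0,3.5,0,0,0],[0,0,0,2.5,0,0,0],[0,0,0,0,0,0,0]],
])

```text
time: 5.15
eef_pos: [0.4814, 0.3604, 0.0704]
ee_rot: [[0.001, 1.0, 0.003], [0.004, 0.003, -1.0], [-1.0, 0.001, -0.004]]
wrist_force: [-0.5, -0.6, 1.6]
opening: 0.0006
```

send_rows([
  [[0,0,0,1.2,0,0,0],[0,0,0,0,0,0,0],[0,0,0,0,0,0,0]],
])

```text
time: 5.52
eef_pos: [0.4812, 0.3604, 0.0693]
ee_rot: [[0.001, 1.0, 0.003], [0.003, 0.003, -1.0], [-1.0, 0.001, -0.003]]
wrist_force: [-1.6, 0.7, 2.1]
opening: 0.0002
```

send_rows([
  [[0,0,0,-12,0,0,0],[0,0,0,-30,0,0,0],[0,0,0,-30,0,0,0]],
])

```text
time: 5.9
eef_pos: [0.4813, 0.3577, 0.1416]
ee_rot: [[-0.002, 1.0, 0.002], [-0.0, 0.002, -1.0], [-1.0, -0.002, 0.0]]
wrist_force: [0.4, 0.8, 0.2]
opening: 0.0004
```

```bash
python3 -c "
from h import *
plan((.4515,-0.002,.10),10,60)"
```

```text
t 5.9 pos [0.4813 0.3577 0.1416] open 0.0004 F [0.45 0.78 0.25]
[[0.0, 0.0, 0.0, 4.2, -3.0, 36.0, 60], [0.0, 0.0, 0.0, 4.2, -3.0, 36.0, 60], [0.0, 0.0, 0.0, 4.2, -3.0, 36.0, 60], [0.0, 0.0, 0.0, 4.2, -3.0, 36.0, 60], [0.0, 0.0, 0.0, 4.2, -3.0, 36.0, 60], [0.0, 0.0, 0.0, 4.2, -3.0, 36.0, 60], [0.0, 0.0, 0.0, 4.2, -3.0, 36.0, 60], [0.0, 0.0, 0.0, 4.2, -3.0, 36.0, 60], [0.0, 0.0, 0.0, 4.2, -3.0, 36.0, 60], [0.0, 0.0, 0.0, 4.2, -3.0, 36.0, 60]]
```

send_rows([
  [[0,0,0,4,-3,37,60],[0,0,0,4,-3,37,60],[0,0,0,4,-3,37,60],[0,0,0,4,-3,37,60],[0,0,0,4,-3,37,60],[0,0,0,4,-3,37,60],[0,0,0,4,-3,37,60],[0,0,0,4,-3,37,60],[0,0,0,4,-3,36,60],[0,0,0,4,-3,20,60],[0,0,0,0,0,6,60],[0,0,0,0,0,0,60]],
], newtons=10)

```text
time: 7.4
eef_pos: [0.4589, -0.0131, 0.1101]
ee_rot: [[0.017, 1.0, -0.003], [-0.001, -0.003, -1.0], [-1.0, 0.017, 0.001]]
wrist_force: [0.3, 0.9, -0.5]
opening: 0.0551
```

```bash
python3 -c "
from h import *
plan((.452,-0.001,.06),2,60)"
```

```text
t 7.4 pos [ 0.4589 -0.0131  0.1101] open 0.0551 F [ 0.25  0.89 -0.46]
[[-0.002, 0.001, -0.008, 25.0, -3.9, -6.1, 60], [-0.002, 0.001, -0.008, 25.0, -3.7, -6.0, 60]]
```

send_rows([
  [[-0.002,0.001,-0.009,25,-4,-6,60],[-0.002,0.001,-0.008,25,-4,-6,60],[0,0,0,5,0,0,60],[0,0,0,0,0,0,60]],
])

```text
time: 7.9
eef_pos: [0.4547, 0.0033, 0.0562]
ee_rot: [[0.005, 1.0, 0.006], [0.002, 0.006, -1.0], [-1.0, 0.005, -0.002]]
wrist_force: [0.8, 0.7, -0.3]
opening: 0.0553
```

```bash
python3 -c "
from h import *
plan((.452,-0.001,.006),4,60)"
```

```text
t 7.9 pos [0.4547 0.0033 0.0562] open 0.0553 F [ 0.81  0.73 -0.3 ]
[[0.002, -0.0, -0.001, 12.5, -0.8, 1.1, 60], [0.002, -0.0, -0.001, 12.5, -0.7, 1.1, 60], [0.002, -0.0, -0.001, 12.5, -0.7, 1.1, 60], [0.002, -0.0, -0.001, 12.5, -0.7, 1.1, 60]]
```

send_rows([
  [[0.002,0,-0.002,13,-1,1,60],[0.002,0,-0.001,13,-1,1,60],[0.002,0,-0.001,13,-1,1,60],[0,0,0,10,-1,1,60],[0,0,0,0,0,0,60],[0,0,0,0,0,0,30],[0,0,0,0,0,0,30],[0,0,0,0,0,0,30],[0,0,0,0,0,0,30],[0,0,0,0,0,0,30]],
], newtons=5)

```text
time: 9.15
eef_pos: [0.4527, -0.0014, 0.0057]
ee_rot: [[0.005, 1.0, -0.001], [0.001, -0.001, -1.0], [-1.0, 0.005, -0.001]]
wrist_force: [-0.2, -0.0, -1.0]
opening: 0.0351
```

```bash
cat >>h.py <<'E'
Y90=np.array([[0,0,-1],[0,-1,0],[-1,0,0]],float) # jaws along -Y
E
python3 -c "
from h import *
plan((.452,-0.001,.006),9,60,Y90)"
```

```text
t 9.15 pos [ 0.4527 -0.0014  0.0057] open 0.0351 F [-0.17 -0.01 -0.99]
[[0.174, -0.0, -0.0, -0.0, -0.1, -0.0, 60], [0.174, -0.0, -0.0, -0.0, -0.1, -0.0, 60], [0.174, -0.0, -0.0, -0.0, -0.1, -0.0, 60], [0.174, -0.0, -0.0, -0.0, -0.1, 0.0, 60], [0.174, -0.0, -0.0, -0.0, -0.1, 0.0, 60], [0.174, -0.0, -0.0, -0.0, -0.1, 0.0, 60], [0.174, -0.0, -0.0, -0.0, -0.1, 0.0, 60], [0.174, -0.0, -0.0, -0.0, -0.1, 0.1, 60], [0.174, -0.0, -0.0, -0.0, -0.1, 0.1, 60]]
```

send_rows([
  [[0,0,0,0,0,0,60],[0,0,0,0,0,0,60],[0.174,0,0,0,0,0,60],[0.174,0,0,0,0,0,60],[0.174,0,0,0,0,0,60],[0.174,0,0,0,0,0,60],[0.174,0,0,0,0,0,60],[0.174,0,0,0,0,0,60],[0.174,0,0,0,0,0,60],[0.174,0,0,0,0,0,60],[0.174,0,0,0,0,0,60],[0,0,0,0,0,0,60]],
])

```text
time: 10.65
eef_pos: [0.4529, -0.0006, 0.0059]
ee_rot: [[0.005, -0.045, -0.999], [0.002, -0.999, 0.045], [-1.0, -0.002, -0.005]]
wrist_force: [-0.2, 0.4, -0.4]
opening: 0.0551
```

```bash
python3 -c "
from h import *
plan((.4527,-0.0014,.006),1,60,Y90)"
```

```text
t 10.65 pos [ 0.4529 -0.0006  0.0059] open 0.0551 F [-0.2   0.38 -0.37]
[[-0.045, -0.005, 0.002, -0.1, 0.8, 0.2, 60]]
```

send_rows([
  [[-0.045,-0.005,0.002,0,0,0.2,60],[0,0,0,0,0,0,30],[0,0,0,0,0,0,30],[0,0,0,0,0,0,30],[0,0,0,0,0,0,30],[0,0,0,0,0,0,30],[0,0,0,0,0,0,30]],
], newtons=12)

```text
time: 11.52
eef_pos: [0.4527, -0.0005, 0.0059]
ee_rot: [[-0.0, 0.011, -1.0], [0.0, -1.0, -0.011], [-1.0, -0.0, 0.0]]
wrist_force: [-0.5, 0.2, 0.3]
opening: 0.035
```

send_rows([
  [[0,0,0,-10,0,0,30],[0,0,0,-25,0,0,30],[0,0,0,-30,0,0,30],[0,0,0,-25,0,0,30]],
])

```text
time: 12.02
eef_pos: [0.4506, -0.0004, 0.098]
ee_rot: [[-0.005, 0.011, -1.0], [0.001, -1.0, -0.011], [-1.0, -0.001, 0.005]]
wrist_force: [0.1, -0.2, 0.0]
opening: 0.0349
```

```bash
python3 -c "
from h import *
plan((.494,-0.369,.10),9,30,Y90)"
```

```text
t 12.03 pos [ 4.506e-01 -4.000e-04  9.800e-02] open 0.0349 F [ 0.14 -0.19  0.04]
[[0.001, 0.001, 0.0, -0.3, 41.0, -4.4, 30], [0.001, 0.001, 0.0, -0.3, 41.0, -4.4, 30], [0.001, 0.001, 0.0, -0.3, 41.0, -4.5, 30], [0.001, 0.001, 0.0, -0.3, 41.0, -4.5, 30], [0.001, 0.001, 0.0, -0.2, 41.0, -4.6, 30], [0.001, 0.001, 0.0, -0.2, 41.0, -4.6, 30], [0.001, 0.001, 0.0, -0.2, 41.0, -4.7, 30], [0.001, 0.001, 0.0, -0.2, 41.0, -4.7, 30], [0.001, 0.001, 0.0, -0.2, 41.0, -4.8, 30]]
```

send_rows([
  [[0.001,0.001,0,0,41,-4,30],[0.001,0.001,0,0,41,-4,30],[0.001,0.001,0,0,41,-5,30],[0.001,0.001,0,0,41,-5,30],[0.001,0.001,0,0,41,-5,30],[0.001,0.001,0,0,41,-5,30],[0.001,0.001,0,0,41,-5,30],[0.001,0.001,0,0,40,-5,30],[0.001,0.001,0,0,25,-4,30],[0,0,0,0,5,0,30],[0,0,0,0,0,0,30],[0,0,0,0,0,0,30]],
])

```text
time: 13.52
eef_pos: [0.4999, -0.3649, 0.1083]
ee_rot: [[0.014, 0.009, -1.0], [0.0, -1.0, -0.009], [-1.0, -0.0, -0.014]]
wrist_force: [0.5, 0.6, -0.4]
opening: 0.0354
```

```bash
python3 -c "
from h import *
plan((.4936,-0.3684,.08),2,30,Y90)"
```

```text
t 13.53 pos [ 0.4999 -0.3649  0.1083] open 0.0354 F [ 0.47  0.6  -0.4 ]
[[0.004, -0.007, 0.0, 14.1, 1.7, 3.4, 30], [0.004, -0.007, 0.0, 14.1, 1.7, 3.3, 30]]
```

send_rows([
  [[0.004,-0.008,0,20,1.5,3.5,30],[0.004,-0.006,0,20,1.5,2.5,30],[0,0,0,3,0,0,30],[0,0,0,0,0,0,30]],
])

```text
time: 14.02
eef_pos: [0.4936, -0.3643, 0.061]
ee_rot: [[-0.003, 0.004, -1.0], [0.003, -1.0, -0.004], [-1.0, -0.003, 0.003]]
wrist_force: [-0.5, -0.8, 0.2]
opening: 0.0352
```

```bash
python3 -c "
from h import *
plan((.4936,-0.3684,.054),2,30,Y90)
c=cam('scene');t=cam('top')
cv2.imwrite('pics/g1.png',np.hstack([cv2.resize(c['image'][85:135,180:230],(400,400),interpolation=2),cv2.resize(t['image'][190:240,390:440],(400,400),interpolation=2)]))"
```

```text
t 14.03 pos [ 0.4936 -0.3643  0.061 ] open 0.0352 F [-0.54 -0.83  0.19]
[[0.002, 0.001, 0.001, 3.5, 2.1, 0.0, 30], [0.002, 0.001, 0.001, 3.5, 2.1, 0.0, 30]]
```

View pics/g1.png

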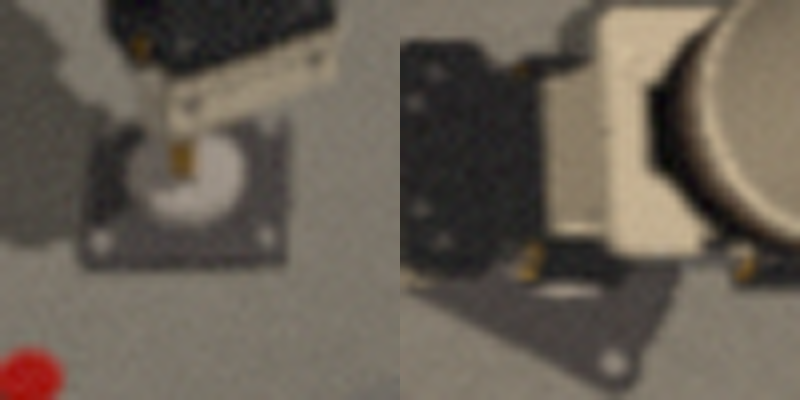

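send_rows([
  [[0.002,0.001,0,3,2,0,30],[0.002,0.001,0,3,2,0,30],[0,0,0,0,0,0,30],[0,0,0,0,0,0,30]],
])

```text
time: 14.62
eef_pos: [0.4947, -0.37, 0.0566]
ee_rot: [[0.002, -0.001, -1.0], [0.001, -1.0, 0.001], [-1.0, -0.001, -0.002]]
wrist_force: [-0.3, 0.2, -0.3]
opening: 0.0354
```

```bash
python3 -c "
from h import *
plan((.4936,-0.3684,.046),2,30,Y90)
c=cam('scene')
print([proj(c,(.4936,-.3684,z)).round(1) for z in (.044,.02)])"
```

```text
t 14.62 pos [ 0.4947 -0.37    0.0566] open 0.0354 F [-0.32  0.18 -0.25]
[[-0.001, -0.001, 0.0, 5.3, -0.8, 0.5, 30], [-0.001, -0.001, 0.0, 5.3, -0.8, 0.5, 30]]
[array([202.4, 100.5]), array([203.1, 105.6])]
```

send_rows([
  [[0,0,0,3,-1,1,30],[0,0,0,2,-0.6,0,30],[0,0,0,0,0,0,30]],
])

```text
time: 15.05
eef_pos: [0.4936, -0.3681, 0.0513]
ee_rot: [[0.002, -0.001, -1.0], [0.001, -1.0, 0.001], [-1.0, -0.001, -0.002]]
wrist_force: [0.1, -0.2, -0.5]
opening: 0.0351
```

send_rows([
  [[0,0,0,3,0,0,30],[0,0,0,2,0,0,30],[0,0,0,0,0,0,30]],
])

```text
time: 15.42
eef_pos: [0.4939, -0.3695, 0.0465]
ee_rot: [[0.003, -0.001, -1.0], [-0.001, -1.0, 0.001], [-1.0, 0.001, -0.003]]
wrist_force: [0.2, -0.7, -1.5]
opening: 0.0353
```

send_rows([
  [[0,0,0,3,0,0,30],[0,0,0,2,0,0,30],[0,0,0,0,0,0,30]],
])

```text
time: 15.8
eef_pos: [0.4938, -0.3695, 0.041]
ee_rot: [[0.003, -0.002, -1.0], [-0.001, -1.0, 0.002], [-1.0, 0.001, -0.003]]
wrist_force: [-0.4, -1.6, -0.6]
opening: 0.0354
```

send_rows([
  [[0,0,0,2,0,0,30],[0,0,0,0,0,0,30]],
])

```text
time: 16.05
eef_pos: [0.4939, -0.3696, 0.0389]
ee_rot: [[0.003, -0.002, -1.0], [-0.001, -1.0, 0.002], [-1.0, 0.001, -0.003]]
wrist_force: [0.6, -1.9, -0.4]
opening: 0.0352
```

send_rows([
  [[0,0,0,3,0.8,0,30],[0,0,0,4,0,0,30],[0,0,0,3,0,0,30],[0,0,0,0,0,0,30]],
])

```text
time: 16.55
eef_pos: [0.4937, -0.3696, 0.0277]
ee_rot: [[0.002, -0.001, -1.0], [-0.0, -1.0, 0.001], [-1.0, 0.0, -0.002]]
wrist_force: [-0.0, -1.2, 0.4]
opening: 0.0353
```

send_rows([
  [[0,0,0,2,0,0,30],[0,0,0,1.5,0,0,30],[0,0,0,0,0,0,30]],
])

```text
time: 16.92
eef_pos: [0.4941, -0.3697, 0.0262]
ee_rot: [[0.002, -0.001, -1.0], [-0.001, -1.0, 0.001], [-1.0, 0.001, -0.003]]
wrist_force: [0.1, -0.4, -0.4]
opening: 0.0348
```

send_rows([
  [[0,0,0,1.5,0,0,30],[0,0,0,0,0,0,30]],
])

```text
time: 17.18
eef_pos: [0.4942, -0.3697, 0.0259]
ee_rot: [[0.003, -0.001, -1.0], [-0.001, -1.0, 0.001], [-1.0, 0.001, -0.003]]
wrist_force: [-1.4, -0.7, 0.5]
opening: 0.0355
```

send_rows([
  [[0,0,0,0,0,0,50],[0,0,0,0,0,0,50],[0,0,0,0,0,0,50],[0,0,0,0,0,0,50],[0,0,0,0,0,0,50],[0,0,0,0,0,0,50],[0,0,0,0,0,0,30],[0,0,0,0,0,0,30],[0,0,0,0,0,0,30],[0,0,0,0,0,0,30]],
])

```text
time: 18.42
eef_pos: [0.4942, -0.3697, 0.025]
ee_rot: [[0.003, -0.001, -1.0], [-0.001, -1.0, 0.001], [-1.0, 0.001, -0.003]]
wrist_force: [-0.3, -1.4, 0.1]
opening: 0.0349
```

send_rows([
  [[0,0,0,-10,0,0,30],[0,0,0,-20,0,0,30],[0,0,0,-30,0,0,30],[0,0,0,-20,0,0,30]],
])

```text
time: 18.92
eef_pos: [0.4933, -0.3683, 0.109]
ee_rot: [[0.0, -0.001, -1.0], [0.002, -1.0, 0.001], [-1.0, -0.002, -0.0]]
wrist_force: [-0.2, -0.6, 0.1]
opening: 0.0346
```

```bash
python3 -c "
from h import *
plan((.64,.17,.10),12,30,Y90)"
```

```text
t 18.93 pos [ 0.4933 -0.3683  0.109 ] open 0.0346 F [-0.22 -0.63  0.13]
[[-0.0, -0.0, 0.0, 0.8, -44.9, -12.2, 30], [-0.0, -0.0, 0.0, 0.8, -44.9, -12.2, 30], [-0.0, -0.0, 0.0, 0.8, -44.9, -12.2, 30], [-0.0, -0.0, 0.0, 0.8, -44.9, -12.2, 30], [-0.0, -0.0, 0.0, 0.8, -44.9, -12.2, 30], [-0.0, -0.0, 0.0, 0.8, -44.9, -12.2, 30], [-0.0, -0.0, 0.0, 0.8, -44.9, -12.2, 30], [-0.0, -0.0, 0.0, 0.8, -44.9, -12.2, 30], [-0.0, -0.0, 0.0, 0.8, -44.9, -12.2, 30], [-0.0, -0.0, 0.0, 0.8, -44.9, -12.2, 30], [-0.0, -0.0, 0.0, 0.8, -44.9, -12.2, 30], [-0.0, -0.0, 0.0, 0.8, -44.9, -12.2, 30]]
```

send_rows([
  [[0,0,0,0,-48,-12,30],[0,0,0,0,-48,-12,30],[0,0,0,0,-48,-12,30],[0,0,0,0,-48,-12,30],[0,0,0,0,-48,-12,30],[0,0,0,0,-48,-12,30],[0,0,0,0,-48,-12,30],[0,0,0,0,-48,-12,30],[0,0,0,0,-48,-12,30],[0,0,0,0,-47,-12,30],[0,0,0,0,-32,-9,30],[0,0,0,0,-8,-3,30]],
])

```text
time: 20.42
eef_pos: [0.6325, 0.1672, 0.1319]
ee_rot: [[0.015, -0.003, -1.0], [-0.002, -1.0, 0.003], [-1.0, 0.002, -0.015]]
wrist_force: [-0.2, -0.3, -0.8]
opening: 0.0348
```

```bash
python3 -c "
from h import *
plan((.627,.164,.04),3,30,Y90)"
```

```text
t 20.43 pos [0.6325 0.1672 0.1319] open 0.0348 F [-0.19 -0.31 -0.8 ]
[[-0.001, -0.005, -0.001, 30.6, 1.0, 2.3, 30], [-0.001, -0.005, -0.001, 30.6, 1.0, 2.1, 30], [-0.001, -0.005, -0.001, 30.6, 1.0, 2.0, 30]]
```

send_rows([
  [[0,-0.006,0,30,1,2,30],[0,-0.005,0,30,1,2,30],[0,-0.005,0,25,1,2,30],[0,0,0,12,0,0,30],[0,0,0,6,0,0,30],[0,0,0,0,0,0,30]],
])

```text
time: 21.18
eef_pos: [0.6292, 0.1594, 0.0308]
ee_rot: [[0.002, -0.007, -1.0], [-0.005, -1.0, 0.007], [-1.0, 0.005, -0.002]]
wrist_force: [-0.0, 0.7, -0.2]
opening: 0.0349
```

```bash
python3 -c "
from h import *
plan((.627,.164,.0115),2,30,Y90)"
```

```text
t 21.18 pos [0.6292 0.1594 0.0308] open 0.0349 F [-0.02  0.66 -0.19]
[[-0.003, -0.001, -0.002, 9.6, -2.3, 1.1, 30], [-0.003, -0.001, -0.002, 9.6, -2.3, 1.1, 30]]
```

send_rows([
  [[-0.003,-0.001,-0.002,10,-2,1,30],[0,0,0,7,-2,1,30],[0,0,0,2.5,0,0,30],[0,0,0,0,0,0,30],[0,0,0,0.5,0,0,46],[0,0,0,0,0,0,46],[0,0,0,0,0,0,46],[0,0,0,-12,0,0,46],[0,0,0,-30,0,0,46],[0,0,0,-30,0,0,60],[0,0,0,-20,0,0,60]],
])

```text
time: 22.55
eef_pos: [0.6277, 0.1645, 0.107]
ee_rot: [[0.003, -0.003, -1.0], [-0.002, -1.0, 0.003], [-1.0, 0.002, -0.003]]
wrist_force: [0.0, -0.2, -0.1]
opening: 0.0539
```

```bash
cat >>h.py <<'E'
def sleeve(k,s,pic=None,X=None):
    T=cam("top")
    if pic: cv2.imwrite(pic,cv2.resize(T["image"][130:260,190:360],(680,520),interpolation=2))
    u=proj(T,(*X,.015)).astype(int); bs=blobs(T,k,roi=(u[0],u[1],26),amin=40,amax=250)
    return [plane(T,cen(b),.015).round(4) for b in bs]
E
python3 -c "
from h import *
print('blue',sleeve('blue',0,'pics/w.png',(.456,.162)))
plan((.4564,.162,.07),4,60,Y90)"
```

```text
blue [array([0.4565, 0.1629, 0.015 ])]
t 22.6 pos [0.6293 0.1651 0.1098] open 0.0545 F [1.06 0.58 2.07]
[[-0.001, -0.002, -0.0, 9.7, 0.9, 43.3, 60], [-0.001, -0.002, -0.0, 9.7, 0.9, 43.3, 60], [-0.001, -0.002, -0.0, 9.8, 0.8, 43.3, 60], [-0.001, -0.002, -0.0, 9.9, 0.8, 43.2, 60]]
```

View pics/w.png

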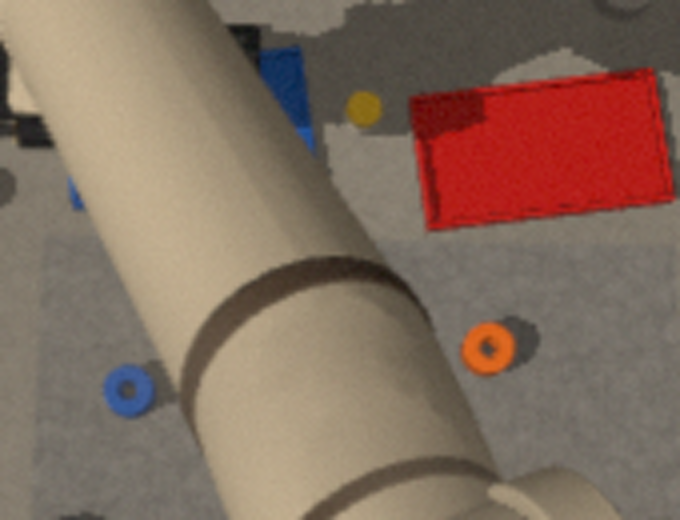

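send_rows([
  [[0,-0.002,0,8,1,43,60],[0,-0.002,0,8,1,43,60],[0,-0.002,0,8,1,43,60],[0,-0.002,0,8,0.5,32,60],[0,0,0,0,0,5,60],[0,0,0,0,0,0,60],[0,0,0,0,0,0,60]],
])

```text
time: 23.48
eef_pos: [0.4625, 0.162, 0.0777]
ee_rot: [[0.006, -0.005, -1.0], [0.001, -1.0, 0.005], [-1.0, -0.001, -0.006]]
wrist_force: [-0.0, 0.4, -0.8]
opening: 0.0547
```

```bash
python3 -c "
from h import *
print(ctrl.get_obs()['qpos'])
plan((.4566,.1628,.006),4,60,Y90)"
```

```text
[  -4.49606416   24.49456574  -21.41347044  118.39082309   14.02496294
   39.162859   -125.31278529]
t 23.48 pos [0.4625 0.162  0.0777] open 0.0547 F [-0.02  0.4  -0.79]
[[-0.001, -0.001, 0.0, 17.9, -0.2, 1.6, 60], [-0.001, -0.001, 0.0, 17.9, -0.2, 1.6, 60], [-0.001, -0.001, 0.0, 17.9, -0.2, 1.5, 60], [-0.001, -0.001, 0.0, 17.9, -0.2, 1.5, 60]]
```

send_rows([
  [[-0.001,-0.001,0,18,0,2,60],[-0.001,-0.001,0,18,0,2,60],[-0.001,-0.001,0,18,0,1,60],[0,0,0,12,0,0,60],[0,0,0,3,0,0,60],[0,0,0,0,0,0,60]],
], newtons=5)

```text
time: 24.22
eef_pos: [0.4669, 0.1632, 0.0083]
ee_rot: [[0.011, -0.006, -1.0], [0.004, -1.0, 0.006], [-1.0, -0.004, -0.011]]
wrist_force: [-0.0, 0.6, 0.9]
opening: 0.0548
```

```bash
python3 -c "
from h import *
plan((.4566,.1628,.006),1,60,Y90)"
```

```text
t 24.23 pos [0.4669 0.1632 0.0083] open 0.0548 F [-0.04  0.63  0.85]
[[-0.006, -0.011, 0.004, 2.2, 0.5, 10.3, 60]]
```

send_rows([
  [[-0.006,-0.011,0.004,1,0.4,6,60],[0,0,0,1,0,4,60],[0,0,0,0,0,0,60]],
])

```text
time: 24.6
eef_pos: [0.4571, 0.1632, 0.0073]
ee_rot: [[0.002, 0.0, -1.0], [0.0, -1.0, -0.0], [-1.0, -0.0, -0.002]]
wrist_force: [0.1, 0.1, 1.5]
opening: 0.0549
```

```bash
python3 -c "
from h import *
plan((.4566,.1628,.006),1,60,Y90)"
```

```text
t 24.6 pos [0.4571 0.1632 0.0073] open 0.0549 F [0.06 0.11 1.47]
[[0.0, -0.002, 0.0, 1.3, 0.4, 0.5, 60]]
```

send_rows([
  [[0,0,0,1,0,0.5,30],[0,0,0,0,0,0,30],[0,0,0,0,0,0,30],[0,0,0,0,0,0,30],[0,0,0,0,0,0,30],[0,0,0,0,0,0,60],[0,0,0,0,0,0,60]],
])

```text
time: 25.48
eef_pos: [0.4569, 0.1632, 0.0066]
ee_rot: [[0.002, 0.0, -1.0], [0.0, -1.0, -0.0], [-1.0, -0.0, -0.002]]
wrist_force: [0.4, -0.2, -0.3]
opening: 0.0511
```

send_rows([
  [[-0.174,0,0,0,0,0,60],[-0.174,0,0,0,0,0,60],[-0.174,0,0,0,0,0,60],[-0.174,0,0,0,0,0,60],[-0.174,0,0,0,0,0,60],[-0.174,0,0,0,0,0,60],[-0.174,0,0,0,0,0,60],[-0.174,0,0,0,0,0,60],[-0.13,0,0,0,0,0,60],[0,0,0,0,0,0,60]],
])

```text
time: 26.72
eef_pos: [0.4576, 0.1627, 0.0067]
ee_rot: [[0.003, 1.0, -0.0], [0.0, -0.0, -1.0], [-1.0, 0.003, -0.0]]
wrist_force: [-0.3, 0.4, 0.0]
opening: 0.0549
```

```bash
python3 -c "
from h import *
plan((.4566,.1632,.006),1,60)"
```

```text
t 26.73 pos [0.4576 0.1627 0.0067] open 0.0549 F [-0.32  0.41  0.03]
[[-0.0, -0.0, -0.003, 0.7, -1.0, -0.5, 60]]
```

send_rows([
  [[0,0,-0.003,0.5,-1,-0.5,60],[0,0,0,0,0,0,30],[0,0,0,0,0,0,30],[0,0,0,0,0,0,30],[0,0,0,0,0,0,30],[0,0,0,0,0,0,30]],
], newtons=12)

```text
time: 27.48
eef_pos: [0.4565, 0.1632, 0.0062]
ee_rot: [[0.001, 1.0, -0.006], [-0.0, -0.006, -1.0], [-1.0, 0.001, 0.0]]
wrist_force: [-0.5, -0.7, 0.0]
opening: 0.036
```

send_rows([
  [[0,0,0,-10,0,0,30],[0,0,0,-25,0,0,30],[0,0,0,-30,0,0,30],[0,0,0,-25,0,0,30]],
])

```text
time: 27.98
eef_pos: [0.4548, 0.1632, 0.0986]
ee_rot: [[-0.004, 1.0, -0.005], [-0.001, -0.005, -1.0], [-1.0, -0.004, 0.001]]
wrist_force: [0.7, -0.8, 0.6]
opening: 0.036
```

send_rows([
  [[0,0,0,0,4,48,30],[0,0,0,0,4,48,30],[0,0,0,0,4,48,30],[0,0,0,0,4,48,30],[0,0,0,0,4,48,30],[0,0,0,0,4,48,30],[0,0,0,0,4,48,30],[0,0,0,0,4,48,30],[0,0,0,0,4,48,30],[0,0,0,0,4,46,30],[0,0,0,0,0,32,30],[0,0,0,0,0,8,30]],
])

```text
time: 29.48
eef_pos: [0.4993, -0.3693, 0.1103]
ee_rot: [[0.012, 1.0, -0.0], [-0.001, -0.0, -1.0], [-1.0, 0.012, 0.001]]
wrist_force: [-0.9, 0.6, 0.2]
opening: 0.0359
```

```bash
python3 -c "
from h import *
plan((.494,-.3697,.06),3,30)
T=cam('top');u=plane;
print([plane(T,cen(b),.02).round(3) for b in blobs(T,'white',amin=60,amax=250)])
cv2.imwrite('pics/w2.png',cv2.resize(T['image'][130:260,190:360],(680,520),interpolation=2))"
```

```text
t 29.48 pos [ 0.4993 -0.3693  0.1103] open 0.0359 F [-0.89  0.64  0.18]
[[-0.0, 0.0, -0.004, 16.8, -2.0, 0.1, 30], [-0.0, 0.0, -0.004, 16.8, -1.9, 0.1, 30], [-0.0, 0.0, -0.004, 16.8, -1.8, 0.1, 30]]
[array([0.912, 0.498, 0.02 ]), array([ 0.068, -0.382,  0.02 ]), array([ 0.849, -0.449,  0.02 ]), array([ 0.493, -0.366,  0.02 ]), array([ 0.897, -0.665,  0.02 ])]
```

View pics/w2.png

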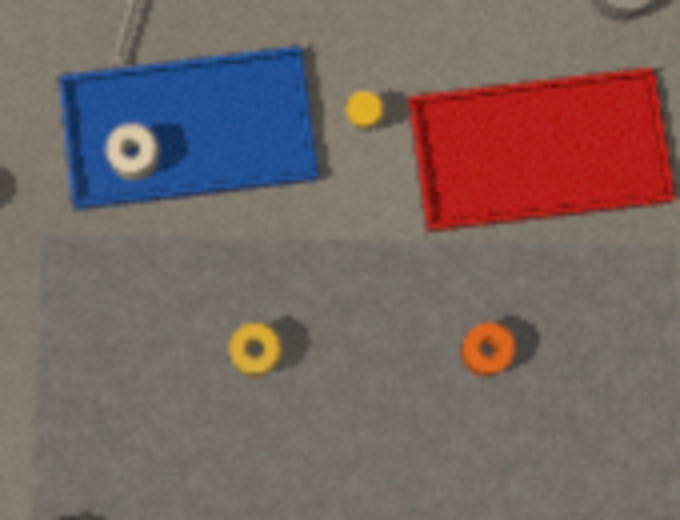

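White is standing in the blue tray at (130,150) in the crop. Yellow and orange haven't moved. Next I'll lower blue onto the pin.

send_rows([
  [[0,0,-0.004,17,-2,0,30],[0,0,-0.004,17,-2,0,30],[0,0,-0.004,13,-1.5,0,30],[0,0,0,4,0,0,30],[0,0,0,0,0,0,30],[0,0,0,0,0,0,30]],
])

```text
time: 30.28
eef_pos: [0.4949, -0.3614, 0.0552]
ee_rot: [[-0.002, 1.0, 0.009], [0.003, 0.009, -1.0], [-1.0, -0.002, -0.003]]
wrist_force: [-0.7, -0.4, 0.2]
opening: 0.0359
```

```bash
python3 -c "
from h import *
plan((.494,-.3697,.052),1,30)"
```

```text
t 30.27 pos [ 0.4949 -0.3614  0.0552] open 0.0359 F [-0.66 -0.45  0.18]
[[0.009, -0.003, 0.002, 3.2, -0.9, 8.3, 30]]
```

send_rows([
  [[0.009,-0.003,0.002,0,-0.5,5,30],[0,0,0,0,-0.4,3,30],[0,0,0,0,0,0,30]],
])

```text
time: 30.65
eef_pos: [0.4945, -0.3711, 0.0564]
ee_rot: [[0.001, 1.0, -0.001], [-0.002, -0.001, -1.0], [-1.0, 0.001, 0.002]]
wrist_force: [0.2, -0.3, -0.4]
opening: 0.0358
```

```bash
python3 -c "
from h import *
plan((.494,-.3697,.047),1,30)"
```

```text
t 30.65 pos [ 0.4945 -0.3711  0.0564] open 0.0358 F [ 0.17 -0.3  -0.36]
[[-0.001, 0.002, -0.001, 9.4, -0.6, -1.4, 30]]
```

send_rows([
  [[0,0.002,0,2,-0.5,-1.2,30],[0,0,0,3,0,0,30],[0,0,0,2,0,0,30],[0,0,0,0,0,0,30]],
])

```text
time: 31.15
eef_pos: [0.4939, -0.3697, 0.0489]
ee_rot: [[0.001, 1.0, -0.001], [0.0, -0.001, -1.0], [-1.0, 0.001, -0.0]]
wrist_force: [0.1, 1.2, 0.1]
opening: 0.036
```

send_rows([
  [[0,0,0,3,0,0,30],[0,0,0,2,0,0,30],[0,0,0,0,0,0,30]],
])

```text
time: 31.52
eef_pos: [0.4939, -0.3695, 0.0434]
ee_rot: [[0.001, 1.0, -0.001], [0.0, -0.001, -1.0], [-1.0, 0.001, -0.0]]
wrist_force: [-0.5, 0.1, -1.4]
opening: 0.0357
```

send_rows([
  [[0,0,0,2,0,0,30],[0,0,0,1.5,0,0,30],[0,0,0,0,0,0,30]],
])

```text
time: 31.9
eef_pos: [0.4943, -0.3698, 0.0406]
ee_rot: [[0.002, 1.0, -0.001], [-0.0, -0.001, -1.0], [-1.0, 0.002, 0.0]]
wrist_force: [-0.3, 0.8, 2.0]
opening: 0.0358
```

send_rows([
  [[0,0,0,1,0,0,30],[0,0,0,1,0,0,30],[0,0,0,0,0,0,30]],
])

```text
time: 32.28
eef_pos: [0.4944, -0.3699, 0.0404]
ee_rot: [[0.001, 1.0, -0.001], [-0.002, -0.001, -1.0], [-1.0, 0.001, 0.002]]
wrist_force: [-1.4, 0.9, 3.5]
opening: 0.036
```

send_rows([
  [[0,0,0,2,0,0,30],[0,0,0,0,0,0,30]],
])

```text
time: 32.52
eef_pos: [0.4945, -0.3701, 0.0402]
ee_rot: [[0.001, 1.0, -0.001], [-0.003, -0.001, -1.0], [-1.0, 0.001, 0.003]]
wrist_force: [-1.4, 1.0, 3.2]
opening: 0.036
```

send_rows([
  [[0,0,0,0,0,0,46],[0,0,0,0,0,0,46],[0,0,0,0,0,0,46],[0,0,0,0,0,0,46],[0,0,0,0,0,0,46],[0,0,0,0,0,0,46],[0,0,0,0,0,0,30],[0,0,0,0,0,0,30],[0,0,0,0,0,0,30],[0,0,0,0,0,0,30]],
])

```text
time: 33.78
eef_pos: [0.4953, -0.37, 0.0395]
ee_rot: [[0.002, 1.0, -0.001], [-0.002, -0.001, -1.0], [-1.0, 0.003, 0.002]]
wrist_force: [0.2, 0.3, 0.9]
opening: 0.0382
```

send_rows([
  [[0,0,0,-10,0,0,30],[0,0,0,-20,0,0,30],[0,0,0,-20,0,0,30],[0,0,0,-10,0,0,30]],
])

```text
time: 34.28
eef_pos: [0.4949, -0.3697, 0.1036]
ee_rot: [[0.002, 1.0, -0.001], [-0.002, -0.001, -1.0], [-1.0, 0.002, 0.002]]
wrist_force: [0.6, 0.2, -0.1]
opening: 0.0374
```

```bash
python3 -c "
from h import *
plan((.62,-.09,.09),8,30,Y90)"
```

```text
t 34.27 pos [ 0.4949 -0.3697  0.1036] open 0.0374 F [ 0.58  0.21 -0.15]
[[0.196, 0.0, -0.0, 1.7, 15.6, -35.0, 30], [0.196, 0.0, -0.0, 1.6, 8.5, -37.4, 30], [0.196, 0.0, -0.0, 1.6, 1.0, -38.3, 30], [0.196, 0.0, -0.0, 1.7, -6.4, -37.8, 30], [0.196, 0.0, -0.0, 1.7, -13.7, -35.8, 30], [0.196, 0.0, -0.0, 1.7, -20.4, -32.4, 30], [0.196, 0.0, -0.0, 1.7, -26.3, -27.8, 30], [0.196, 0.0, -0.0, 1.7, -31.2, -22.2, 30]]
```

```bash
python3 -c "
from h import *
plan((.6155,-.093,.09),10,30,Y90)
c=cam('scene');u=proj(c,(.495,-.37,.10)).astype(int);cv2.imwrite('pics/h.png',cv2.resize(c['image'][u[1]-30:u[1]+30,u[0]-40:u[0]+40],(640,480),interpolation=2))"
```

```text
t 34.27 pos [ 0.4949 -0.3697  0.1036] open 0.0374 F [ 0.58  0.21 -0.15]
[[0.157, 0.0, -0.0, 1.3, 12.0, -27.7, 30], [0.157, 0.0, -0.0, 1.3, 7.6, -29.2, 30], [0.157, 0.0, -0.0, 1.3, 2.9, -30.0, 30], [0.157, 0.0, -0.0, 1.3, -1.8, -30.1, 30], [0.157, 0.0, -0.0, 1.3, -6.5, -29.5, 30], [0.157, 0.0, -0.0, 1.3, -11.1, -28.1, 30], [0.157, 0.0, -0.0, 1.3, -15.3, -26.0, 30], [0.157, 0.0, -0.0, 1.3, -19.2, -23.3, 30], [0.157, 0.0, -0.0, 1.3, -22.6, -20.0, 30], [0.157, 0.0, -0.0, 1.4, -25.4, -16.2, 30]]
```

View pics/h.png

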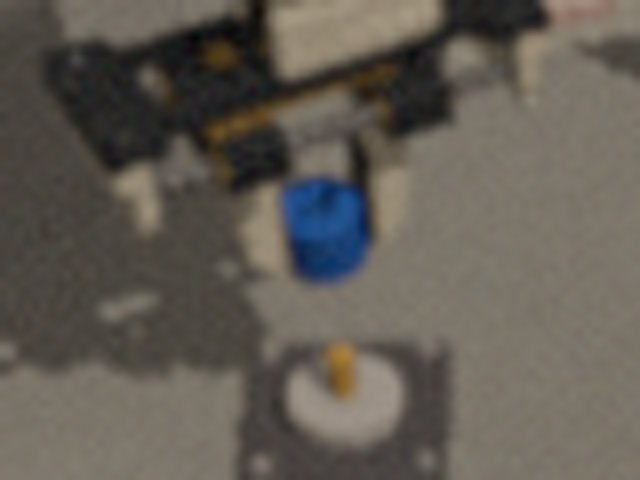

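Blue stopped part-way, so it is tight. It is held slightly tilted, at about (325,230) in the crop. I'll set it down in the red tray and check it there.

send_rows([
  [[0.157,0,0,1,12,-28,30],[0.157,0,0,1,8,-29,30],[0.157,0,0,1,3,-30,30],[0.157,0,0,1,-2,-30,30],[0.157,0,0,1,-6,-29,30],[0.157,0,0,1,-11,-28,30],[0.157,0,0,1,-15,-26,30],[0.157,0,0,1,-19,-23,30],[0.157,0,0,1,-22,-18,30],[0.157,0,0,1,-16,-8,30],[0,0,0,0,0,0,30]],
])

```text
time: 35.7
eef_pos: [0.6167, -0.1025, 0.0954]
ee_rot: [[0.004, -0.054, -0.999], [-0.004, -0.999, 0.054], [-1.0, 0.004, -0.004]]
wrist_force: [0.4, -0.8, -0.4]
opening: 0.0376
```

```bash
python3 -c "
from h import *
plan((.6155,-.093,.045),3,30,Y90)"
```

```text
t 35.7 pos [ 0.6167 -0.1025  0.0954] open 0.0376 F [ 0.4  -0.77 -0.37]
[[-0.018, -0.001, -0.001, 16.8, -3.2, 0.6, 30], [-0.018, -0.001, -0.001, 16.8, -3.2, 0.6, 30], [-0.018, -0.001, -0.001, 16.8, -3.2, 0.5, 30]]
```

send_rows([
  [[-0.018,0,0,17,-3,0.5,30],[-0.018,0,0,17,-3,0.5,30],[-0.018,0,0,17,-3,0.5,30],[0,0,0,10,0,0,30],[0,0,0,3,0,0,30],[0,0,0,0,0,0,30]],
])

```text
time: 36.45
eef_pos: [0.6126, -0.0979, 0.0247]
ee_rot: [[-0.001, 0.006, -1.0], [-0.005, -1.0, -0.006], [-1.0, 0.005, 0.001]]
wrist_force: [-0.1, 0.1, 0.1]
opening: 0.0371
```

```bash
python3 -c "
from h import *
plan((.6155,-.093,.013),2,30,Y90)"
```

```text
t 36.45 pos [ 0.6126 -0.0979  0.0247] open 0.0371 F [-0.07  0.15  0.12]
[[0.003, 0.0, -0.003, 5.8, -2.5, -1.5, 30], [0.003, 0.0, -0.003, 5.8, -2.5, -1.5, 30]]
```

send_rows([
  [[0.003,0,-0.003,4,-2,-1,30],[0.003,0,-0.003,4,0,0,30],[0,0,0,3,0,0,30],[0,0,0,0,0,0,30]],
], newtons=4)

```text
time: 36.95
eef_pos: [0.615, -0.096, 0.0144]
ee_rot: [[0.002, -0.0, -1.0], [0.001, -1.0, 0.0], [-1.0, -0.001, -0.002]]
wrist_force: [0.2, 0.2, 0.0]
opening: 0.0379
```

send_rows([
  [[0,0,0,1.5,0,0,30],[0,0,0,1.5,0,0,30],[0,0,0,0,0,0,30]],
])

```text
time: 37.33
eef_pos: [0.6153, -0.0957, 0.0117]
ee_rot: [[0.002, -0.0, -1.0], [0.001, -1.0, 0.0], [-1.0, -0.001, -0.002]]
wrist_force: [0.6, 0.7, 1.0]
opening: 0.0371
```

send_rows([
  [[0,0,0,0.5,0,0,48],[0,0,0,0,0,0,48],[0,0,0,0,0,0,48],[0,0,0,0,0,0,48],[0,0,0,-12,0,0,48],[0,0,0,-30,0,0,48],[0,0,0,-30,0,0,60],[0,0,0,-15,0,0,60]],
])

```text
time: 38.33
eef_pos: [0.6145, -0.0958, 0.1014]
ee_rot: [[0.001, 0.0, -1.0], [0.001, -1.0, -0.0], [-1.0, -0.001, -0.001]]
wrist_force: [-0.5, 0.0, 0.2]
opening: 0.0546
```

send_rows([
  [[0,0,0,0,-36,27,60],[0,0,0,0,-36,27,60],[0,0,0,0,-36,27,60],[0,0,0,0,-36,27,60],[0,0,0,0,-18,13,60],[0,0,0,0,-4,3,60],[0,0,0,0,0,0,60]],
])

```text
time: 39.2
eef_pos: [0.4899, 0.073, 0.1044]
ee_rot: [[0.008, -0.002, -1.0], [-0.001, -1.0, 0.002], [-1.0, 0.001, -0.008]]
wrist_force: [-0.2, 0.2, 0.0]
opening: 0.0554
```

```bash
python3 -c "
from h import *
print('orange',sleeve('orange',0,'pics/x.png',(.491,-.092)),'yellow',sleeve('yellow',0,None,(.488,.074)))
S=cam('scene')
print([plane(S,cen(b),.015).round(4) for b in blobs(S,'yellow',roi=(269,197,30),amin=40,amax=250)],[plane(S,cen(b),.02).round(4) for b in blobs(S,'blue',amin=40,amax=250)])
plan((.488,.074,.05),3,60,Y90)"
```

```text
orange [array([ 0.4911, -0.0918,  0.015 ])] yellow []
[array([0.4869, 0.0727, 0.015 ])] [array([ 0.6154, -0.0955,  0.02  ]), array([ 0.9221, -0.0636,  0.02  ])]
t 39.35 pos [0.4903 0.0722 0.1042] open 0.0549 F [-0.72 -0.43  0.22]
[[-0.001, -0.003, -0.0, 18.1, -0.6, 0.9, 60], [-0.001, -0.003, -0.0, 18.1, -0.6, 0.9, 60], [-0.001, -0.003, -0.0, 18.1, -0.6, 0.8, 60]]
```

View pics/x.png

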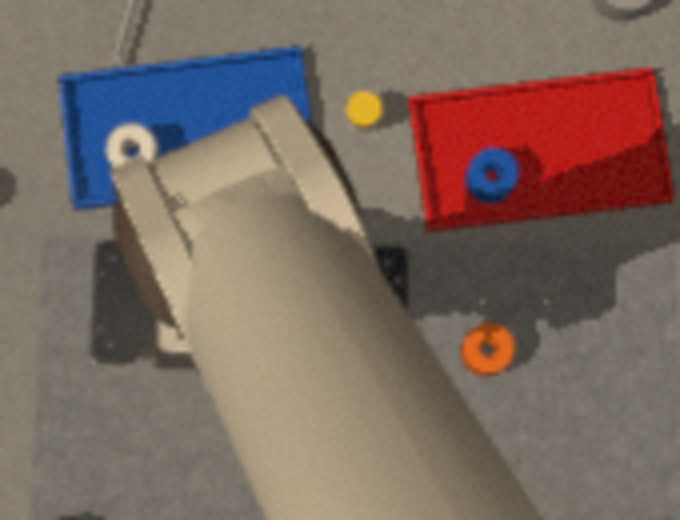

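Blue is standing in the red tray at (493,175). Yellow hasn't moved, according to the scene view.

send_rows([
  [[0,-0.003,0,18,-0.5,1,60],[0,-0.003,0,18,-0.5,1,60],[0,-0.003,0,16,-0.5,0,60],[0,0,0,5,0,0,60],[0,0,0,0,0,0,60]],
], newtons=5)

```text
time: 39.98
eef_pos: [0.4881, 0.0715, 0.0412]
ee_rot: [[-0.005, -0.008, -1.0], [-0.002, -1.0, 0.008], [-1.0, 0.002, 0.005]]
wrist_force: [-0.1, -0.4, -0.4]
opening: 0.0547
```

```bash
python3 -c "
from h import *
plan((.4884,.0743,.006),3,60,Y90)"
```

```text
t 39.98 pos [0.4881 0.0715 0.0412] open 0.0547 F [-0.11 -0.38 -0.42]
[[-0.003, 0.002, -0.001, 11.7, -0.9, -0.1, 60], [-0.003, 0.002, -0.001, 11.7, -0.9, -0.1, 60], [-0.003, 0.002, -0.001, 11.7, -0.9, -0.1, 60]]
```

send_rows([
  [[-0.003,0.002,0,12,-1,0,60],[-0.003,0.002,0,12,-1,0,60],[-0.003,0.002,0,8,-1,0,60],[0,0,0,2.5,0,0,60],[0,0,0,0,0,0,30],[0,0,0,0,0,0,30],[0,0,0,0,0,0,30],[0,0,0,0,0,0,30],[0,0,0,0,0,0,30]],
])

```text
time: 41.1
eef_pos: [0.4895, 0.075, 0.0057]
ee_rot: [[0.005, 0.002, -1.0], [-0.001, -1.0, -0.002], [-1.0, 0.002, -0.005]]
wrist_force: [-0.3, 0.0, -0.2]
opening: 0.0369
```

send_rows([
  [[0,0,0,0,0,0,60],[0,0,0,0,0,0,60],[-0.174,0,0,0,0,0,60],[-0.174,0,0,0,0,0,60],[-0.174,0,0,0,0,0,60],[-0.174,0,0,0,0,0,60],[-0.174,0,0,0,0,0,60],[-0.174,0,0,0,0,0,60],[-0.174,0,0,0,0,0,60],[-0.174,0,0,0,0,0,60],[-0.13,0,0,0,0,0,60],[0,0,0,0,0,0,60]],
])

```text
time: 42.6
eef_pos: [0.4901, 0.0744, 0.0061]
ee_rot: [[0.006, 1.0, 0.001], [-0.002, 0.001, -1.0], [-1.0, 0.006, 0.002]]
wrist_force: [0.6, -0.2, -0.4]
opening: 0.0544
```

```bash
python3 -c "
from h import *
plan((.4884,.0743,.006),1,60)"
```

```text
t 42.6 pos [0.4901 0.0744 0.0061] open 0.0544 F [ 0.59 -0.19 -0.39]
[[0.001, 0.002, -0.006, 0.1, -1.7, 0.1, 60]]
```

send_rows([
  [[0.001,0.002,-0.006,0,-1.6,-0.6,60],[0,0,0,0,0,0,30],[0,0,0,0,0,0,30],[0,0,0,0,0,0,30],[0,0,0,0,0,0,30],[0,0,0,0,0,0,30]],
], newtons=12)

```text
time: 43.35
eef_pos: [0.4884, 0.075, 0.0062]
ee_rot: [[0.0, 1.0, -0.005], [-0.001, -0.005, -1.0], [-1.0, 0.0, 0.001]]
wrist_force: [0.5, -0.5, -1.0]
opening: 0.0362
```

send_rows([
  [[0,0,0,-10,0,0,30],[0,0,0,-25,0,0,30],[0,0,0,-30,0,0,30],[0,0,0,-25,0,0,30]],
])

```text
time: 43.85
eef_pos: [0.4868, 0.0754, 0.0986]
ee_rot: [[-0.004, 1.0, -0.004], [-0.001, -0.004, -1.0], [-1.0, -0.004, 0.001]]
wrist_force: [0.6, -0.0, -1.3]
opening: 0.0366
```

send_rows([
  [[0,0,0,0,0.5,48,30],[0,0,0,0,0.5,48,30],[0,0,0,0,0.5,48,30],[0,0,0,0,0.5,48,30],[0,0,0,0,0.5,48,30],[0,0,0,0,0.5,48,30],[0,0,0,0,0.5,48,30],[0,0,0,0,0.5,48,30],[0,0,0,0,0,38,30],[0,0,0,0,0,10,30],[0,0,0,0,0,0,30],[0,0,0,0,0,0,30]],
])

```text
time: 45.35
eef_pos: [0.4946, -0.3668, 0.1096]
ee_rot: [[0.01, 1.0, 0.002], [-0.001, 0.002, -1.0], [-1.0, 0.01, 0.001]]
wrist_force: [0.1, 0.6, -0.2]
opening: 0.0366
```

```bash
python3 -c "
from h import *
plan((.494,-.3697,.06),3,30)"
```

```text
t 45.35 pos [ 0.4946 -0.3668  0.1096] open 0.0366 F [ 0.09  0.63 -0.25]
[[0.001, 0.0, -0.003, 16.5, -0.4, 1.0, 30], [0.001, 0.0, -0.003, 16.5, -0.3, 1.0, 30], [0.001, 0.0, -0.003, 16.5, -0.3, 1.0, 30]]
```

send_rows([
  [[0.001,0,-0.003,17,-0.5,2,30],[0.001,0,-0.003,17,-0.5,2,30],[0.001,0,-0.003,13,0,2,30],[0,0,0,3,0,2,30],[0,0,0,0,0,0,30]],
])

```text
time: 45.98
eef_pos: [0.4942, -0.3708, 0.055]
ee_rot: [[-0.002, 1.0, 0.005], [0.002, 0.005, -1.0], [-1.0, -0.002, -0.002]]
wrist_force: [0.1, -0.1, -0.2]
opening: 0.0362
```

```bash
python3 -c "
from h import *
plan((.494,-.3697,.055),2,30)"
```

```text
t 45.98 pos [ 0.4942 -0.3708  0.055 ] open 0.0362 F [ 0.09 -0.1  -0.18]
[[0.002, -0.001, 0.001, -0.0, -0.1, -0.5, 30], [0.002, -0.001, 0.001, -0.0, -0.1, -0.5, 30]]
```

send_rows([
  [[0.004,-0.002,0.002,1,-0.2,-1,30],[0,0,0,3,0,0,30],[0,0,0,2,0,0,30],[0,0,0,0,0,0,30]],
])

```text
time: 46.48
eef_pos: [0.4947, -0.3702, 0.0498]
ee_rot: [[0.002, 1.0, 0.0], [-0.002, 0.0, -1.0], [-1.0, 0.002, 0.002]]
wrist_force: [0.2, 0.6, -1.1]
opening: 0.0364
```

send_rows([
  [[0,0,0,3,0,0,30],[0,0,0,2,0,0,30],[0,0,0,0,0,0,30]],
])

```text
time: 46.85
eef_pos: [0.4946, -0.3705, 0.0446]
ee_rot: [[0.002, 1.0, -0.0], [-0.002, -0.0, -1.0], [-1.0, 0.002, 0.002]]
wrist_force: [0.1, 0.1, -0.1]
opening: 0.0364
```

send_rows([
  [[0,0,0,2,0,0,30],[0,0,0,1.5,0,0,30],[0,0,0,0,0,0,30]],
])

```text
time: 47.22
eef_pos: [0.4946, -0.3705, 0.0408]
ee_rot: [[0.002, 1.0, -0.0], [-0.002, -0.0, -1.0], [-1.0, 0.002, 0.002]]
wrist_force: [-0.8, 0.2, -1.1]
opening: 0.0367
```

send_rows([
  [[0,0,0,2,0,0,30],[0,0,0,1.5,0,0,30],[0,0,0,0,0,0,30]],
])

```text
time: 47.6
eef_pos: [0.4946, -0.3705, 0.0371]
ee_rot: [[0.002, 1.0, -0.0], [-0.002, -0.0, -1.0], [-1.0, 0.002, 0.002]]
wrist_force: [-0.1, 0.4, -0.1]
opening: 0.0366
```

send_rows([
  [[0,0,0,3,0,0,30],[0,0,0,3,0,0,30],[0,0,0,2,0,0,30],[0,0,0,0,0,0,30]],
])

```text
time: 48.1
eef_pos: [0.4946, -0.3705, 0.0284]
ee_rot: [[0.002, 1.0, -0.0], [-0.002, -0.0, -1.0], [-1.0, 0.002, 0.002]]
wrist_force: [0.4, -0.6, 0.4]
opening: 0.0362
```

send_rows([
  [[0,0,0,1.5,0,0,30],[0,0,0,1.5,0,0,30],[0,0,0,0,0,0,30]],
])

```text
time: 48.48
eef_pos: [0.4946, -0.3706, 0.0262]
ee_rot: [[0.001, 1.0, -0.0], [-0.003, -0.0, -1.0], [-1.0, 0.001, 0.003]]
wrist_force: [-0.7, 0.2, 0.1]
opening: 0.0364
```

send_rows([
  [[0,0,0,1.5,0,0,30],[0,0,0,0,0,0,30]],
])

```text
time: 48.72
eef_pos: [0.4946, -0.3707, 0.0263]
ee_rot: [[0.001, 1.0, -0.0], [-0.004, -0.0, -1.0], [-1.0, 0.001, 0.004]]
wrist_force: [-0.5, -0.3, -0.2]
opening: 0.0366
```

send_rows([
  [[0,0,0,0,0,0,46],[0,0,0,0,0,0,46],[0,0,0,0,0,0,46],[0,0,0,0,0,0,46],[0,0,0,0,0,0,46],[0,0,0,0,0,0,46],[0,0,0,0,0,0,30],[0,0,0,0,0,0,30],[0,0,0,0,0,0,30],[0,0,0,0,0,0,30]],
])

```text
time: 49.98
eef_pos: [0.4946, -0.3706, 0.0257]
ee_rot: [[0.001, 1.0, -0.0], [-0.003, -0.0, -1.0], [-1.0, 0.001, 0.003]]
wrist_force: [-1.0, 1.0, -0.2]
opening: 0.0362
```

send_rows([
  [[0,0,0,-10,0,0,30],[0,0,0,-20,0,0,30],[0,0,0,-30,0,0,30],[0,0,0,-20,0,0,30]],
])

```text
time: 50.48
eef_pos: [0.4946, -0.3697, 0.1097]
ee_rot: [[0.0, 1.0, 0.001], [-0.002, 0.001, -1.0], [-1.0, 0.0, 0.002]]
wrist_force: [0.5, 0.6, -0.1]
opening: 0.0364
```

```bash
python3 -c "
from h import *
plan((.65,.09,.10),12,30,Y90)"
```

```text
t 50.48 pos [ 0.4946 -0.3697  0.1097] open 0.0364 F [ 0.5   0.58 -0.14]
[[0.131, 0.0, -0.0, 0.7, 13.0, -38.3, 30], [0.131, 0.0, -0.0, 0.7, 7.9, -39.7, 30], [0.131, 0.0, -0.0, 0.7, 2.6, -40.4, 30], [0.131, 0.0, -0.0, 0.7, -2.7, -40.3, 30], [0.131, 0.0, -0.0, 0.8, -7.9, -39.7, 30], [0.131, 0.0, -0.0, 0.8, -13.0, -38.3, 30], [0.131, 0.0, -0.0, 0.8, -17.9, -36.2, 30], [0.131, 0.0, -0.0, 0.8, -22.5, -33.6, 30], [0.131, 0.0, -0.0, 0.8, -26.7, -30.4, 30], [0.131, 0.0, -0.0, 0.8, -30.4, -26.6, 30], [0.131, 0.0, -0.0, 0.8, -33.7, -22.4, 30], [0.131, 0.0, -0.0, 0.8, -36.3, -17.8, 30]]
```

send_rows([
  [[0.131,0,0,1,13,-38,30],[0.131,0,0,1,8,-40,30],[0.131,0,0,1,3,-40,30],[0.131,0,0,1,-3,-40,30],[0.131,0,0,1,-8,-40,30],[0.131,0,0,1,-13,-38,30],[0.131,0,0,1,-18,-36,30],[0.131,0,0,1,-22,-34,30],[0.131,0,0,1,-27,-30,30],[0.131,0,0,1,-30,-26,30],[0.131,0,0,1,-30,-20,30],[0.131,0,0,1,-25,-12,30]],
])

```text
time: 51.98
eef_pos: [0.6649, 0.0774, 0.1111]
ee_rot: [[0.016, -0.06, -0.998], [-0.007, -0.998, 0.06], [-1.0, 0.006, -0.016]]
wrist_force: [0.7, -0.9, -0.8]
opening: 0.036
```

send_rows([
  [[0,0,0,0,0,0,30],[0,0,0,0,0,0,30]],
])

```text
time: 52.22
eef_pos: [0.6651, 0.0812, 0.1128]
ee_rot: [[0.018, -0.054, -0.998], [-0.005, -0.999, 0.054], [-1.0, 0.004, -0.018]]
wrist_force: [-0.2, -0.8, -0.8]
opening: 0.0362
```

```bash
python3 -c "
from h import *
plan((.645,.088,.04),3,30,Y90)"
```

```text
t 52.23 pos [0.6651 0.0812 0.1128] open 0.0362 F [-0.19 -0.77 -0.76]
[[-0.018, -0.006, -0.002, 24.1, -2.0, 7.3, 30], [-0.018, -0.006, -0.002, 24.2, -2.1, 7.1, 30], [-0.018, -0.006, -0.002, 24.2, -2.2, 6.9, 30]]
```

send_rows([
  [[-0.018,-0.006,-0.002,24,-2,7,30],[-0.018,-0.006,-0.002,24,-2,7,30],[-0.018,-0.006,-0.002,22,-2,5,30],[0,0,0,8,0,0,30],[0,0,0,2,0,0,30],[0,0,0,0,0,0,30]],
])

```text
time: 52.98
eef_pos: [0.6485, 0.08, 0.0325]
ee_rot: [[0.002, -0.002, -1.0], [-0.001, -1.0, 0.002], [-1.0, 0.001, -0.002]]
wrist_force: [-0.3, 0.8, -0.5]
opening: 0.037
```

```bash
python3 -c "
from h import *
plan((.645,.088,.0115),3,30,Y90)"
```

```text
t 52.98 pos [0.6485 0.08   0.0325] open 0.037 F [-0.3   0.8  -0.49]
[[-0.001, -0.001, -0.0, 7.0, -2.7, 1.2, 30], [-0.001, -0.001, -0.0, 7.0, -2.7, 1.2, 30], [-0.001, -0.001, -0.0, 7.0, -2.7, 1.2, 30]]
```

send_rows([
  [[0,0,0,7,-3,1,30],[0,0,0,7,-3,1,30],[0,0,0,5,-2,1,30],[0,0,0,1.5,0,0,30],[0,0,0,0,0,0,30]],
])

```text
time: 53.6
eef_pos: [0.6465, 0.0895, 0.0121]
ee_rot: [[0.005, -0.001, -1.0], [-0.001, -1.0, 0.001], [-1.0, 0.001, -0.005]]
wrist_force: [0.4, -0.2, -0.2]
opening: 0.0367
```

send_rows([
  [[0,0,0,0,0,0,46],[0,0,0,0,0,0,46],[0,0,0,0,0,0,46],[0,0,0,0,0,0,46],[0,0,0,-12,0,0,46],[0,0,0,-30,0,0,46],[0,0,0,-30,0,0,60],[0,0,0,-15,0,0,60]],
])

```text
time: 54.6
eef_pos: [0.646, 0.0893, 0.103]
ee_rot: [[0.004, -0.002, -1.0], [-0.001, -1.0, 0.002], [-1.0, 0.001, -0.004]]
wrist_force: [1.2, -0.1, 0.1]
opening: 0.054
```

send_rows([
  [[0,0,0,0,36,31,60],[0,0,0,0,36,31,60],[0,0,0,0,36,31,60],[0,0,0,0,36,31,60],[0,0,0,0,22,20,60],[0,0,0,0,6,5,60],[0,0,0,0,0,0,60]],
])

```text
time: 55.48
eef_pos: [0.4948, -0.0856, 0.1051]
ee_rot: [[0.011, -0.001, -1.0], [0.0, -1.0, 0.001], [-1.0, -0.0, -0.011]]
wrist_force: [0.4, 0.4, 0.5]
opening: 0.0551
```

```bash
python3 -c "
from h import *
S=cam('scene');T=cam('top')
print([plane(S,cen(b),.015).round(4) for b in blobs(S,'orange',roi=(241,159,25),amin=40,amax=250)])
plan((.4913,-.0915,.05),3,60,Y90)
cv2.imwrite('pics/y.png',cv2.resize(T['image'][130:260,190:360],(680,520),interpolation=2))"
```

```text
[array([ 0.4908, -0.0919,  0.015 ])]
t 55.58 pos [ 0.4955 -0.0846  0.1051] open 0.0548 F [0.6  0.28 0.84]
[[0.0, -0.004, 0.0, 18.4, 2.3, 1.6, 60], [0.0, -0.004, 0.0, 18.4, 2.3, 1.5, 60], [0.0, -0.004, 0.0, 18.4, 2.3, 1.5, 60]]
```

View pics/y.png

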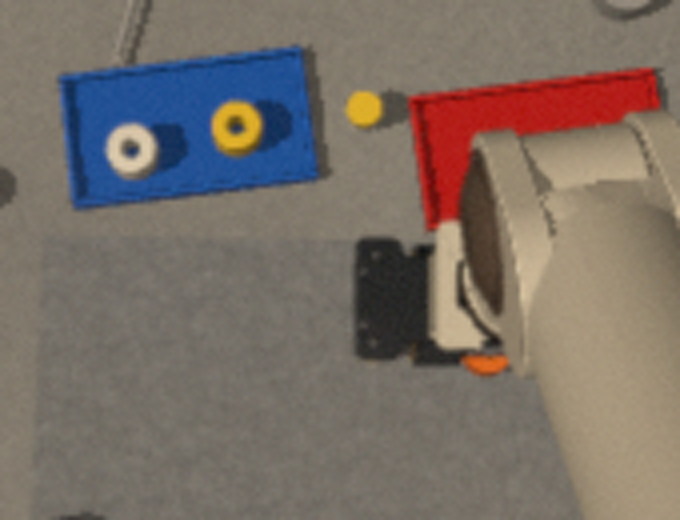

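White at (130,150) and yellow at (237,127) both stand in the blue tray. Orange is still in its place, so it's next.

send_rows([
  [[0,-0.004,0,18,2,2,60],[0,-0.004,0,18,2,1.5,60],[0,-0.004,0,16,2,1,60],[0,0,0,5,0.5,0,60],[0,0,0,0,0,0,60]],
], newtons=5)

```text
time: 56.2
eef_pos: [0.4918, -0.0879, 0.0423]
ee_rot: [[-0.003, 0.006, -1.0], [0.003, -1.0, -0.006], [-1.0, -0.003, 0.003]]
wrist_force: [1.1, 0.1, 0.2]
opening: 0.0554
```

```bash
python3 -c "
from h import *
plan((.4913,-.0915,.006),3,60,Y90)"
```

```text
t 56.2 pos [ 0.4918 -0.0879  0.0423] open 0.0554 F [1.1  0.15 0.18]
[[0.002, 0.001, 0.001, 12.1, 1.2, 0.1, 60], [0.002, 0.001, 0.001, 12.1, 1.2, 0.2, 60], [0.002, 0.001, 0.001, 12.1, 1.2, 0.2, 60]]
```

send_rows([
  [[0.002,0.001,0,12,1.5,0,60],[0.002,0.001,0,12,1.5,0,60],[0.002,0.001,0,9,0.5,0,60],[0,0,0,2.5,0,0,60],[0,0,0,0,0,0,30],[0,0,0,0,0,0,30],[0,0,0,0,0,0,30],[0,0,0,0,0,0,30],[0,0,0,0,0,0,30]],
])

```text
time: 57.32
eef_pos: [0.4933, -0.0919, 0.0057]
ee_rot: [[0.003, -0.001, -1.0], [0.002, -1.0, 0.001], [-1.0, -0.002, -0.003]]
wrist_force: [-0.4, -0.1, -0.2]
opening: 0.0357
```

send_rows([
  [[0,0,0,0,0,0,60],[0,0,0,0,0,0,60],[-0.174,0,0,0,0,0,60],[-0.174,0,0,0,0,0,60],[-0.174,0,0,0,0,0,60],[-0.174,0,0,0,0,0,60],[-0.174,0,0,0,0,0,60],[-0.174,0,0,0,0,0,60],[-0.174,0,0,0,0,0,60],[-0.174,0,0,0,0,0,60],[-0.13,0,0,0,0,0,60],[0,0,0,0,0,0,60]],
])

```text
time: 58.82
eef_pos: [0.4936, -0.0927, 0.0061]
ee_rot: [[0.004, 1.0, -0.001], [0.001, -0.001, -1.0], [-1.0, 0.004, -0.001]]
wrist_force: [0.1, -0.1, -0.1]
opening: 0.0551
```

```bash
python3 -c "
from h import *
plan((.4913,-.0915,.006),1,60)"
```

```text
t 58.83 pos [ 0.4936 -0.0927  0.0061] open 0.0551 F [ 0.07 -0.07 -0.09]
[[-0.001, -0.001, -0.004, 0.1, -2.3, -1.2, 60]]
```

send_rows([
  [[-0.001,-0.001,-0.004,0,-2.2,-0.8,60],[0,0,0,0,0,0,30],[0,0,0,0,0,0,30],[0,0,0,0,0,0,30],[0,0,0,0,0,0,30],[0,0,0,0,0,0,30]],
], newtons=12)

```text
time: 59.58
eef_pos: [0.4913, -0.0919, 0.0062]
ee_rot: [[-0.0, 1.0, -0.006], [-0.001, -0.006, -1.0], [-1.0, -0.0, 0.001]]
wrist_force: [-0.4, -0.0, -0.2]
opening: 0.0356
```

send_rows([
  [[0,0,0,-10,0,0,30],[0,0,0,-25,0,0,30],[0,0,0,-30,0,0,30],[0,0,0,-25,0,0,30]],
])

```text
time: 60.08
eef_pos: [0.4899, -0.0911, 0.0986]
ee_rot: [[-0.004, 1.0, -0.005], [0.001, -0.005, -1.0], [-1.0, -0.004, -0.001]]
wrist_force: [0.2, 0.2, -0.7]
opening: 0.0355
```

send_rows([
  [[0,0,0,0,0.5,48,30],[0,0,0,0,0.5,48,30],[0,0,0,0,0.5,48,30],[0,0,0,0,0.5,48,30],[0,0,0,0,0.5,44,30],[0,0,0,0,0,24,30],[0,0,0,0,0,7,30],[0,0,0,0,0,0,30],[0,0,0,0,0,0,30]],
])

```text
time: 61.2
eef_pos: [0.4953, -0.3636, 0.1073]
ee_rot: [[0.006, 1.0, 0.001], [-0.001, 0.001, -1.0], [-1.0, 0.006, 0.001]]
wrist_force: [0.4, 1.0, 0.1]
opening: 0.0353
```

```bash
python3 -c "
from h import *
plan((.4943,-.3700,.06),3,30)"
```

```text
t 61.2 pos [ 0.4953 -0.3636  0.1073] open 0.0353 F [0.45 1.   0.09]
[[0.0, 0.0, -0.002, 15.8, -0.4, 2.1, 30], [0.0, 0.0, -0.002, 15.8, -0.4, 2.1, 30], [0.0, 0.0, -0.002, 15.8, -0.4, 2.1, 30]]
```

send_rows([
  [[0,0,-0.002,16,-0.5,3,30],[0,0,-0.002,16,-0.5,3,30],[0,0,-0.002,13,0,3,30],[0,0,0,3,0,2,30],[0,0,0,0,0,0,30]],
])

```text
time: 61.82
eef_pos: [0.4945, -0.3718, 0.0547]
ee_rot: [[-0.002, 1.0, 0.005], [0.001, 0.005, -1.0], [-1.0, -0.002, -0.001]]
wrist_force: [-0.5, 0.1, 0.3]
opening: 0.0355
```

```bash
python3 -c "
from h import *
plan((.4943,-.3700,.055),1,30)"
```

```text
t 61.83 pos [ 0.4945 -0.3718  0.0547] open 0.0355 F [-0.52  0.14  0.27]
[[0.005, -0.001, 0.002, -0.3, -0.2, -1.8, 30]]
```

send_rows([
  [[0.004,-0.001,0.002,0.5,-0.2,-1.8,30],[0,0,0,3,0,0,30],[0,0,0,2,0,0,30],[0,0,0,0,0,0,30]],
])

```text
time: 62.32
eef_pos: [0.495, -0.3701, 0.0501]
ee_rot: [[0.001, 1.0, 0.001], [-0.001, 0.001, -1.0], [-1.0, 0.001, 0.001]]
wrist_force: [-0.9, 0.1, 0.2]
opening: 0.0355
```

send_rows([
  [[0,0,0,3,0,0,30],[0,0,0,2,0,0,30],[0,0,0,0,0,0,30]],
])

```text
time: 62.7
eef_pos: [0.4946, -0.3705, 0.0449]
ee_rot: [[0.001, 1.0, 0.001], [-0.002, 0.001, -1.0], [-1.0, 0.001, 0.002]]
wrist_force: [-0.6, 0.1, 0.1]
opening: 0.0354
```

send_rows([
  [[0,0,0,2,0,0,30],[0,0,0,1.5,0,0,30],[0,0,0,0,0,0,30]],
])

```text
time: 63.08
eef_pos: [0.4946, -0.3706, 0.0411]
ee_rot: [[0.001, 1.0, 0.001], [-0.002, 0.001, -1.0], [-1.0, 0.001, 0.002]]
wrist_force: [-1.1, -0.5, -0.5]
opening: 0.0355
```

send_rows([
  [[0,0,0,1,0,0,30],[0,0,0,1,0,0,30],[0,0,0,0,0,0,30]],
])

```text
time: 63.45
eef_pos: [0.4947, -0.3708, 0.0406]
ee_rot: [[0.0, 1.0, 0.001], [-0.003, 0.001, -1.0], [-1.0, 0.0, 0.003]]
wrist_force: [-0.3, -0.5, 1.8]
opening: 0.0354
```

send_rows([
  [[0,0,0,1.5,0,-0.3,30],[0,0,0,1,0,0,30],[0,0,0,0,0,0,30]],
])

```text
time: 63.82
eef_pos: [0.4947, -0.3708, 0.0406]
ee_rot: [[-0.001, 1.0, 0.001], [-0.005, 0.001, -1.0], [-1.0, -0.001, 0.005]]
wrist_force: [-2.4, 1.2, 1.7]
opening: 0.0357
```

send_rows([
  [[0,0,0,0,0,0,43],[0,0,0,0,0,0,43],[0,0,0,0,0,0,43],[0,0,0,0,0,0,43],[0,0,0,0,0,0,43],[0,0,0,0,0,0,43],[0,0,0,0,0,0,30],[0,0,0,0,0,0,30],[0,0,0,0,0,0,30],[0,0,0,0,0,0,30]],
])

```text
time: 65.08
eef_pos: [0.4955, -0.3706, 0.0398]
ee_rot: [[0.001, 1.0, 0.001], [-0.004, 0.001, -1.0], [-1.0, 0.001, 0.004]]
wrist_force: [0.1, 1.1, 0.1]
opening: 0.0377
```

send_rows([
  [[0,0,0,-10,0,0,30],[0,0,0,-20,0,0,30],[0,0,0,-25,0,0,30],[0,0,0,-10,0,0,30]],
])

```text
time: 65.58
eef_pos: [0.4956, -0.37, 0.1091]
ee_rot: [[0.001, 1.0, 0.001], [-0.004, 0.001, -1.0], [-1.0, 0.001, 0.004]]
wrist_force: [1.3, -0.4, -0.7]
opening: 0.0364
```

```bash
python3 -c "
from h import *
plan((.635,-.165,.09),10,30,Y90)"
```

```text
t 65.58 pos [ 0.4956 -0.37    0.1091] open 0.0364 F [ 1.29 -0.37 -0.65]
[[0.157, 0.0, -0.0, 1.8, 14.0, -20.5, 30], [0.157, 0.0, -0.0, 1.8, 10.6, -22.4, 30], [0.157, 0.0, -0.0, 1.8, 6.9, -23.8, 30], [0.157, 0.0, -0.0, 1.9, 3.1, -24.6, 30], [0.157, 0.0, -0.0, 1.9, -0.8, -24.8, 30], [0.157, 0.0, -0.0, 1.9, -4.6, -24.4, 30], [0.157, 0.0, -0.0, 1.9, -8.4, -23.3, 30], [0.157, 0.0, -0.0, 1.9, -11.9, -21.7, 30], [0.157, 0.0, -0.0, 1.9, -15.2, -19.6, 30], [0.157, 0.0, -0.0, 1.9, -18.1, -17.0, 30]]
```

send_rows([
  [[0.157,0,0,2,14,-20,30],[0.157,0,0,2,11,-22,30],[0.157,0,0,2,7,-24,30],[0.157,0,0,2,3,-25,30],[0.157,0,0,2,-1,-25,30],[0.157,0,0,2,-5,-24,30],[0.157,0,0,2,-8,-23,30],[0.157,0,0,2,-12,-21,30],[0.157,0,0,2,-14,-18,30],[0.157,0,0,2,-12,-10,30],[0,0,0,0,0,0,30]],
])

```text
time: 66.95
eef_pos: [0.6364, -0.1722, 0.0945]
ee_rot: [[0.006, -0.05, -0.999], [-0.006, -0.999, 0.05], [-1.0, 0.006, -0.007]]
wrist_force: [0.2, -0.7, -0.9]
opening: 0.0364
```

```bash
python3 -c "
from h import *
plan((.635,-.165,.035),3,30,Y90)"
```

```text
t 66.95 pos [ 0.6364 -0.1722  0.0945] open 0.0364 F [ 0.21 -0.7  -0.85]
[[-0.017, -0.002, -0.002, 19.8, -2.5, 0.7, 30], [-0.017, -0.002, -0.002, 19.8, -2.4, 0.6, 30], [-0.017, -0.002, -0.002, 19.8, -2.4, 0.6, 30]]
```

send_rows([
  [[-0.017,-0.002,-0.002,20,-2.5,0.5,30],[-0.017,-0.002,-0.002,20,-2.5,0.5,30],[-0.017,-0.002,-0.002,18,-2.5,0.5,30],[0,0,0,5,0,0,30],[0,0,0,0,0,0,30]],
])

```text
time: 67.58
eef_pos: [0.6319, -0.1679, 0.0249]
ee_rot: [[-0.005, 0.008, -1.0], [0.0, -1.0, -0.008], [-1.0, -0.0, 0.005]]
wrist_force: [0.3, 0.4, -0.8]
opening: 0.0367
```

```bash
python3 -c "
from h import *
plan((.635,-.165,.013),3,30,Y90)"
```

```text
t 67.58 pos [ 0.6319 -0.1679  0.0249] open 0.0367 F [ 0.25  0.39 -0.81]
[[0.003, 0.002, 0.0, 4.0, -0.9, -1.1, 30], [0.003, 0.002, 0.0, 4.0, -0.9, -1.1, 30], [0.003, 0.002, 0.0, 4.0, -0.9, -1.1, 30]]
```

send_rows([
  [[0.003,0.002,0,4,-1,-1,30],[0.003,0.002,0,4,-1,-1,30],[0,0,0,3,0,0,30],[0,0,0,1.5,0,0,30],[0,0,0,1,0,0,30],[0,0,0,0,0,0,30]],
], newtons=4)

```text
time: 68.32
eef_pos: [0.6362, -0.166, 0.0129]
ee_rot: [[0.004, 0.002, -1.0], [-0.001, -1.0, -0.002], [-1.0, 0.001, -0.004]]
wrist_force: [0.7, -0.4, -0.1]
opening: 0.0355
```

send_rows([
  [[0,0,0,0.3,0,0,47],[0,0,0,0,0,0,47],[0,0,0,0,0,0,47],[0,0,0,0,0,0,47],[0,0,0,-12,0,0,47],[0,0,0,-30,0,0,47],[0,0,0,-40,0,0,20],[0,0,0,-20,0,0,0],[0,0,0,0,0,0,0]],
])

```text
time: 69.45
eef_pos: [0.6357, -0.1661, 0.1194]
ee_rot: [[0.004, 0.002, -1.0], [-0.001, -1.0, -0.002], [-1.0, 0.001, -0.004]]
wrist_force: [0.1, -0.6, -0.2]
opening: 0.018
```

```bash
python3 -c "
from h import *
plan((.482,.345,.12),12,0)"
```

```text
t 69.45 pos [ 0.6357 -0.1661  0.1194] open 0.018 F [ 0.05 -0.65 -0.17]
[[-0.131, -0.0, -0.0, -0.1, -42.6, 12.7, 0], [-0.131, -0.0, -0.0, -0.1, -43.9, 7.1, 0], [-0.131, -0.0, -0.0, -0.1, -44.5, 1.3, 0], [-0.131, -0.0, -0.0, -0.1, -44.2, -4.5, 0], [-0.131, -0.0, -0.0, -0.1, -43.3, -10.2, 0], [-0.131, -0.0, -0.0, -0.1, -41.6, -15.8, 0], [-0.131, -0.0, -0.0, -0.1, -39.2, -21.1, 0], [-0.131, -0.0, -0.0, -0.1, -36.1, -26.0, 0], [-0.131, -0.0, -0.0, -0.0, -32.4, -30.5, 0], [-0.131, -0.0, -0.0, -0.0, -28.1, -34.5, 0], [-0.131, -0.0, -0.0, -0.0, -23.4, -37.8, 0], [-0.131, -0.0, -0.0, -0.0, -18.3, -40.6, 0]]
```

send_rows([
  [[-0.131,0,0,0,-43,13,0],[-0.131,0,0,0,-44,7,0],[-0.131,0,0,0,-44,1,0],[-0.131,0,0,0,-44,-5,0],[-0.131,0,0,0,-43,-10,0],[-0.131,0,0,0,-42,-16,0],[-0.131,0,0,0,-39,-21,0],[-0.131,0,0,0,-36,-26,0],[-0.131,0,0,0,-32,-31,0],[-0.131,0,0,0,-28,-34,0],[-0.131,0,0,0,-20,-32,0],[-0.12,0,0,0,-10,-20,0]],
], newtons=12)

```text
time: 70.95
eef_pos: [0.4674, 0.3212, 0.1028]
ee_rot: [[-0.017, 0.999, 0.036], [-0.004, 0.036, -0.999], [-1.0, -0.017, 0.003]]
wrist_force: [-0.4, -0.6, -0.1]
opening: 0.0005
```

send_rows([
  [[0,0,0,0,0,0,0],[0,0,0,0,0,0,0]],
])

```text
time: 71.2
eef_pos: [0.4653, 0.3214, 0.1006]
ee_rot: [[-0.021, 0.999, 0.036], [-0.005, 0.036, -0.999], [-1.0, -0.021, 0.004]]
wrist_force: [0.9, -0.5, -0.3]
opening: 0.0006
```

```bash
python3 -c "
from h import *
plan((.482,.359,.12),2,0)
T=cam('top')
cv2.imwrite('pics/z.png',cv2.resize(T['image'][130:290,130:390],(780,480),interpolation=2))"
```

```text
t 71.2 pos [0.4653 0.3214 0.1006] open 0.0006 F [ 0.86 -0.46 -0.28]
[[0.018, 0.002, 0.01, -9.9, 8.8, -18.5, 0], [0.018, 0.002, 0.01, -9.8, 8.6, -18.6, 0]]
```

View pics/z.png

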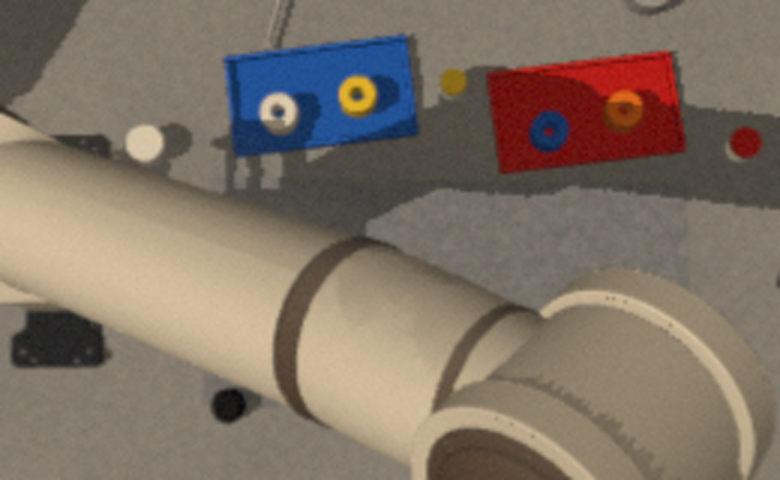

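All four are sorted: white (277,112) and yellow (357,95) in blue, blue (549,131) and orange (624,108) in red. Next I'll press the lever to close the batch.

send_rows([
  [[0.018,0.002,0.01,0,9,-18,0],[0.018,0.002,0.01,0,8,-16,0],[0,0,0,0,0,0,0],[0,0,0,0,0,0,0]],
])

```text
time: 71.75
eef_pos: [0.4846, 0.3511, 0.0992]
ee_rot: [[0.0, 1.0, -0.011], [-0.005, -0.011, -1.0], [-1.0, 0.0, 0.005]]
wrist_force: [0.1, 0.5, -1.1]
opening: 0.0006
```

```bash
python3 -c "
from h import *
plan((.482,.3595,.084),2,0)"
```

```text
t 71.75 pos [0.4846 0.3511 0.0992] open 0.0006 F [ 0.07  0.51 -1.14]
[[-0.006, 0.002, -0.0, 7.6, -1.3, -4.2, 0], [-0.006, 0.002, -0.0, 7.6, -1.3, -4.2, 0]]
```

send_rows([
  [[-0.006,0.002,0,7,-1.3,-4.2,0],[-0.006,0.002,0,6,-1.3,-3.5,0],[0,0,0,0,0,0,0],[0,0,0,0,0,0,0]],
])

```text
time: 72.25
eef_pos: [0.4815, 0.3578, 0.0847]
ee_rot: [[-0.001, 1.0, 0.001], [-0.002, 0.001, -1.0], [-1.0, -0.001, 0.002]]
wrist_force: [0.1, -0.2, 1.3]
opening: 0.0006
```

send_rows([
  [[0,0,0,4,0,-1,0],[0,0,0,4,0,0,0],[0,0,0,0,0,0,0]],
])

```text
time: 72.62
eef_pos: [0.4814, 0.3593, 0.0767]
ee_rot: [[-0.001, 1.0, 0.001], [-0.001, 0.001, -1.0], [-1.0, -0.001, 0.001]]
wrist_force: [-0.3, -0.6, 1.6]
opening: 0.0003
```

send_rows([
  [[0,0,0,3.5,0,0,0],[0,0,0,2.5,0,0,0],[0,0,0,0,0,0,0]],
])

```text
time: 73.0
eef_pos: [0.4806, 0.36, 0.0707]
ee_rot: [[-0.001, 1.0, 0.002], [-0.0, 0.002, -1.0], [-1.0, -0.001, 0.0]]
wrist_force: [-1.1, -1.1, 3.4]
opening: 0.0003
```

send_rows([
  [[0,0,0,1.3,0,0,0],[0,0,0,0,0,0,0],[0,0,0,0,0,0,0]],
])

```text
time: 73.38
eef_pos: [0.4804, 0.3601, 0.0695]
ee_rot: [[-0.001, 1.0, 0.002], [-0.0, 0.002, -1.0], [-1.0, -0.001, 0.0]]
wrist_force: [-0.7, 0.7, 2.7]
opening: 0.0003
```

send_rows([
  [[0,0,0,-12,0,0,0],[0,0,0,-30,0,0,0],[0,0,0,-40,0,0,0],[0,0,0,-40,0,0,0],[0,0,0,-20,0,0,0],[0,0,0,0,0,0,0]],
])

```text
time: 74.12
eef_pos: [0.483, 0.358, 0.217]
ee_rot: [[0.001, 1.0, -0.001], [-0.002, -0.001, -1.0], [-1.0, 0.001, 0.002]]
wrist_force: [-0.6, 0.6, -1.1]
opening: 0.0006
```

send_rows([
  [[0,0,0,0,0,45,0],[0,0,0,0,0,45,0],[0,0,0,0,0,45,0],[0,0,0,0,0,45,0],[0,0,0,0,0,30,0],[0,0,0,0,0,10,0],[0,0,0,0,0,0,0],[0,0,0,0,0,0,0]],
])

```text
time: 75.12
eef_pos: [0.4777, 0.1302, 0.2074]
ee_rot: [[-0.013, 1.0, 0.001], [-0.004, 0.001, -1.0], [-1.0, -0.013, 0.004]]
wrist_force: [-0.5, -0.7, 0.4]
opening: 0.0006
```

```bash
python3 -c "
from h import *
plan((.48,.14,.2),1,0)
T=cam('top')
x=blobs(T,'orange',roi=(149,215,8),amin=3)
if x: print('roller',cen(x[0]))
cv2.imwrite('pics/end.png',cv2.resize(T['image'][90:300,70:460],(780,420),interpolation=2))"
```

```text
t 75.12 pos [0.4777 0.1302 0.2074] open 0.0006 F [-0.5  -0.69  0.35]
[[0.001, 0.004, 0.013, 7.3, 2.4, -9.8, 0]]
roller [148.88095238 214.02380952]
```

View pics/end.png

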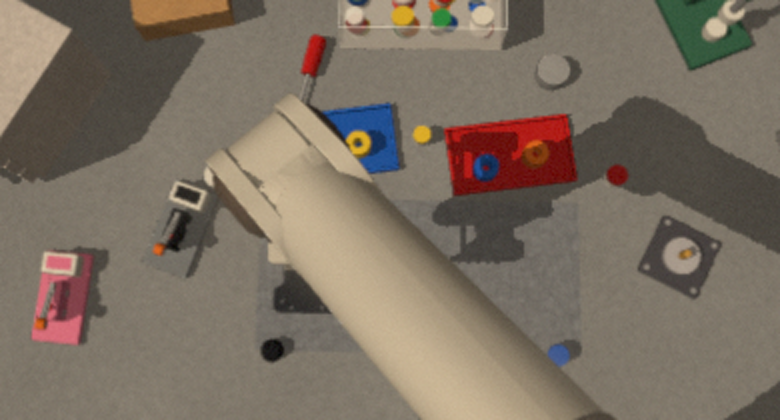

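The roller is back at its starting pixel, (148.9, 214.0). Nothing is being touched, the sleeves stand in their trays, and the pots and tools in view are undisturbed. White is hidden by the arm now, but it was upright when I saw it just before. I'm handing the job in.

```bash
python3 -c "
from workcell import ctrl
print(ctrl.sign_off())"
```

```text
the job is handed in; nothing more can be done
None
```

The job is done and handed in at about 75 s of robot time. Four sleeves were there; green was missing.

**Lever:** I pressed it once at the start and once at the end. Each press took the roller down about 9.5 mm and held it there about half a second. The click is at 7.4 mm and over-travel starts at 12.8 mm. I had no direct reading of the click, so this rests on the tool height and a push of 2–3 N. After the second press the roller was back at its starting pixel.

**Sleeves, in the order tried:**

| Sleeve | On the pin | Where it went |
|---|---|---|
| White | went fully home | blue tray |
| Blue | stopped about 15 mm above the seat, 3.5 N push | red tray |
| Yellow | went fully home | blue tray |
| Orange | stopped about 15 mm above the seat, 2 N push | red tray |

**Last checks:**
- **Trays:** the picture before the last press showed all four standing in their trays. In the final one, yellow, blue and orange were still standing, and white was hidden behind the arm.
- **Pots and tools:** those visible in the final picture looked undisturbed. The white-cap pot was mostly hidden behind the arm.
- **Tilt:** blue was tilted in the grip when lifted off the pin, and orange may have been slightly too. Both straightened when set down.

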